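# Tumble the 12-tooth gears

## Robot

A 6-joint arm with a two-finger parallel gripper is mounted at the origin on the work surface. World frame = base frame: x ahead of the robot, y to its left, z up, the work surface at z = 0. Lengths are in m, angles in rad, forces in N, time in s.
With the tool pointing down it reaches from about 0.25 to 0.8 m from the base axis. Payload 3.9 kg.
Tool frame: the origin (TCP) lies on the mounting face of the last link; the fingertips stand 173 mm ahead of it and the grasp point (between the pads) lies 155 mm ahead of it; y points along the fingers, x is the direction in which the jaws open and shut, and the axes are right-handed (so a half turn about y gives the same grasp; the last joint's range is limited). The gripper opens to 85 mm and grips with 20 to 120 N. Pads are 22 mm wide; open, the fingers measure 114 mm over their backs; the gripper's body (76 mm by 85 mm) begins 54 mm behind the grasp point. The pads swing forward as they close: fully open they stand 13 mm farther back than shut.
Start: joints at [-1.281, 0.26, -0.138, 1.173, 0, 1.571], TCP at [0.15, -0.503, 0.405] pointing down, gripper open.
Joint ranges: [-2.78, 2.78], [-0.83, 1.72], [-1.28, 1.37], [-1.9, 2.12], [-1.57, 1.48], [-3.14, 3.14]. Speed limits (rad/s): [2.57, 2.57, 3.14, 3.14, 3.14, 3.14].

## Interface

Orientations are given as a unit quaternion [w, x, y, z].
In Python, from workcell import ctrl, get_image, camera_model, nets gives the robot as it stands.
- The arm moves only by the tool step_arm, never from a script. Its arguments are lists of equal length, an entry for each row: "offset": the shift along the tool's x, y, z normalised to -1 to 1, where 1 is 150 mm, a list of three; "angular": the turn, a rotation vector about the tool's x, y, z normalised to -1 to 1, where 1 is 45 degrees, a list of three; "jaw": the gripper command: -1 is shut, 1 is fully open, values between are in proportion. In form: {"offset": [[x, y, z], ...], "angular": [[ax, ay, az], ...], "jaw": [jaw, ...]}. A call has 1 to 10 rows; each row is the pose to reach, as a shift and turn from the pose commanded when the call began, along the tool's axes at that moment; what a row does not reach only later rows make up. A row lasts 1/10 s, in which the tool goes at most 50 mm and 8.59 degrees, less where a joint would pass 70% of its speed; a pose out of reach is approached as far as the arm can. A call with a number of a shift or a turn outside -1 to 1 is refused whole. A call with a gripper value outside its range is refused whole. The fingers move at their own pace and stop on an object; the grip force is fixed at half the most. Time passes only in rows, so rows that repeat a pose let the fingers close. It gives the time, the measured TCP pose, the force and the opening at its end, in the units of the state.
- ctrl.sense(): the state, without advancing time (a new reading comes with each control period).
- get_image(name): name is "scene" or "top" or "wrist"; returns the picture (420x560x3 uint8, red, green, blue); there is no depth.
- camera_model(name): a dict with "K" (3x3 intrinsics, pixels), "origin" and "rotation" of the camera in the world; the wrist camera has in their place "hand_eye" (4x4, takes a point from camera to tool coordinates, whose origin is the TCP and whose axes are the tool frame's). Camera axes: x right, y up, looking along -z (the intrinsics and any distortion apply to the point x, -y, -z); pixel columns grow to the right and rows downward; lengths in m; the calibration is good to about 2 mm. A picture is of the moment at which its call begins: read the wrist's pose just before it. camera_model takes no time and is no camera call.
- ctrl.finish_job(): hands the job in, once; it reports no verdict.
Trained networks look in the newest picture that a camera, given by its name, has taken for a name from the list of things; names that differ only in an ending like _2 or _b are one class to them, and where a whole thing is asked for, a point or a joint stands for the part that bears it (a point fixed in the world has none). Each returns a list of dicts, best first, with "confidence" (0 to 1); they miss things now and then, are a little off and sometimes report something else, mostly with a low value. They report only what shows in the picture. A call takes as long as a camera call.
- nets.search_frame(camera, label): "location" ([x, y, z] in m, in world coordinates, good to about 4 mm: the middle of the surface that is visible of it).
- nets.silhouettes(camera, label): "pixels" (420x560 bool, what is visible of it).
The state is a dict: "clock": time; "joints": joint angles; "dq": joint speeds; "joint_efforts": joint torques, N m; "ee_pos": TCP position; "ee_rot": TCP orientation; "wrist_force": force on the tool from outside, world axes, zero at the start; "wrist_torque": the same for the moment, N m; "grip_width": finger opening in m.
Only numpy, scipy, OpenCV 4.12 (cv2) and the standard library are available. Lean on these libraries where they do the work, as an engineer would, in place of code of your own. Each camera call takes 0.05 s, during which the arm holds its last target.

## Task

The gear tumbler was left switched to reverse: first set its lever to off, upright in its narrow centre position. With it off, put every 12-tooth gear (the small ones) into the tumbler's tub and every 18-tooth gear into the plywood tray, then slide the guard fully shut. Then throw the lever fully to forward for at least two seconds and set the lever back to off; leave the jar, the screwdriver and the drill alone.

Things in the scene. Friction and masses are not known exactly. Their poses are not given: they have to be found in the camera images.
- gear12_a: steel spur gear with 12 teeth, 35 mm across the tooth tips, 18 mm thick, small dark bore; lies flat on the bench at first. Origin: centre of its underside, z along its axis. About 90 g. May be absent.
- gear12_b: steel spur gear with 12 teeth, 35 mm across the tooth tips, 18 mm thick, small dark bore; lies flat on the bench at first. Origin: centre of its underside, z along its axis. About 90 g. May be absent.
- gear12_c: steel spur gear with 12 teeth, 35 mm across the tooth tips, 18 mm thick, small dark bore; lies flat on the bench at first. Origin: centre of its underside, z along its axis. About 90 g. May be absent.
- gear18_a: steel spur gear with 18 teeth, 50 mm across the tooth tips, 18 mm thick, small dark bore; lies flat on the bench at first. Origin: centre of its underside, z along its axis. About 200 g. May be absent.
- gear18_b: steel spur gear with 18 teeth, 50 mm across the tooth tips, 18 mm thick, small dark bore; lies flat on the bench at first. Origin: centre of its underside, z along its axis. About 200 g. May be absent.
- gear18_c: steel spur gear with 18 teeth, 50 mm across the tooth tips, 18 mm thick, small dark bore; lies flat on the bench at first. Origin: centre of its underside, z along its axis. About 200 g. May be absent.
- tumbler: Fixed grey tumbler, casing 200 x 200 mm, 65 mm high, with a round motor on its +y side (to y = +162 mm, 61 mm high); square tub in it, open at the top, inside 150 x 150 mm and 50 mm deep, floor 15 mm above the bench. Two rails 8 mm high on the rim, along its x edges (y = +-94 mm) run on to x = +260 mm and carry the sliding guard. Origin: centre of the underside; z up, +x is the way the guard opens (away from the robot).
- tub_floor (a point): Centre of the tub's inner floor, 15 mm above the bench; axes as tumbler.
- guard (a joint): Slide of the aluminium guard plate (170 x 172 mm, 5 mm thick, top face 73 mm above the bench): 0 = fully shut over the tub, 0.16 = fully open; metres along the tumbler's +x. Friction about 1.5 N, stays where left. Starts open.
- guard_knob (a point): Middle of the guard's black knob (upright cylinder, 24 mm diameter, 22 mm tall, on a 8 mm neck), 92 mm above the bench, 40 mm on the -x side of the guard's centre; axes as tumbler.
- switch_box: Fixed grey box of the tumbler's switch, 90 x 70 x 50 mm high. White marks on its top: one dot on the forward side (+x), two dots on the reverse side (-x), two short dashes beside the middle for off. Origin: centre of the underside, z up.
- selector (a joint): Angle of the switch's lever about an axis along the box's y, 55 mm above the bench: 0 = off, exactly upright; +0.42 = forward, leaning fully to the box's +x, at its stop; -0.42 = reverse, at its stop. No spring: the lever is held by friction (about 1.6 N at the knob) and stays where it is left, so off is a narrow spot. Starts leaning to reverse.
- selector_knob (a point): Centre of the black ball knob (22 mm diameter) on the lever, 70 mm from the pivot, 125 mm above the bench when upright; stem 10 mm thick.
- tray: Fixed open plywood tray, 220 (x) x 160 (y) mm outside, 30 mm high, walls and floor 5 mm. Origin: centre of the underside, z up.
- tray_in (a point): Centre of the tray's inner floor, 5 mm above the bench; axes as tray.
- screw_jar: Bystander: closed glass jar of screws, 56 mm diameter, 75 mm tall. Origin: centre of the underside.
- screwdriver: Bystander: screwdriver lying on the bench beyond the tray. Origin: its middle, underside.
- drill_chuck (a point): Bystander: orange cordless drill lying on its side, about 45 mm high, 220 mm long; this point is in the middle of its motor housing, the end nearest the robot.

How it is judged:
On the way, in this order (a step that is already met when the one before it is completed fails the run):
1. the lever is set to the centre, off (value of joint selector between -0.08 and 0.08 rad), for 0.3 s.
2. with the lever still off, all 12-tooth gears are in the tub and all 18-tooth gears in the tray (all of step 1 and x of gear12_a in the frame of tub_floor between -0.075 and 0.075 m and y of gear12_a in the frame of tub_floor between -0.075 and 0.075 m and z of gear12_a in the frame of tub_floor between -0.006 and 0.042 m and x of gear12_b in the frame of tub_floor between -0.075 and 0.075 m and y of gear12_b in the frame of tub_floor between -0.075 and 0.075 m and z of gear12_b in the frame of tub_floor between -0.006 and 0.042 m and x of gear12_c in the frame of tub_floor between -0.075 and 0.075 m and y of gear12_c in the frame of tub_floor between -0.075 and 0.075 m and z of gear12_c in the frame of tub_floor between -0.006 and 0.042 m and x of gear18_a in the frame of tray_in between -0.105 and 0.105 m and y of gear18_a in the frame of tray_in between -0.075 and 0.075 m and z of gear18_a in the frame of tray_in between -0.006 and 0.028 m and x of gear18_b in the frame of tray_in between -0.105 and 0.105 m and y of gear18_b in the frame of tray_in between -0.075 and 0.075 m and z of gear18_b in the frame of tray_in between -0.006 and 0.028 m and x of gear18_c in the frame of tray_in between -0.105 and 0.105 m and y of gear18_c in the frame of tray_in between -0.075 and 0.075 m and z of gear18_c in the frame of tray_in between -0.006 and 0.028 m and linear speed of each of gear12_a, gear12_b, gear12_c, gear18_a, gear18_b, gear18_c below 0.02 m/s), for 0.2 s.
3. with the lever still off and the gears loaded, the guard is slid fully shut (all of step 1 and x of gear12_a in the frame of tub_floor between -0.075 and 0.075 m and y of gear12_a in the frame of tub_floor between -0.075 and 0.075 m and z of gear12_a in the frame of tub_floor between -0.006 and 0.042 m and x of gear12_b in the frame of tub_floor between -0.075 and 0.075 m and y of gear12_b in the frame of tub_floor between -0.075 and 0.075 m and z of gear12_b in the frame of tub_floor between -0.006 and 0.042 m and x of gear12_c in the frame of tub_floor between -0.075 and 0.075 m and y of gear12_c in the frame of tub_floor between -0.075 and 0.075 m and z of gear12_c in the frame of tub_floor between -0.006 and 0.042 m and x of gear18_a in the frame of tray_in between -0.105 and 0.105 m and y of gear18_a in the frame of tray_in between -0.075 and 0.075 m and z of gear18_a in the frame of tray_in between -0.006 and 0.028 m and x of gear18_b in the frame of tray_in between -0.105 and 0.105 m and y of gear18_b in the frame of tray_in between -0.075 and 0.075 m and z of gear18_b in the frame of tray_in between -0.006 and 0.028 m and x of gear18_c in the frame of tray_in between -0.105 and 0.105 m and y of gear18_c in the frame of tray_in between -0.075 and 0.075 m and z of gear18_c in the frame of tray_in between -0.006 and 0.028 m and value of joint guard below 0.008 m), for 0.2 s.
4. with the guard shut and the gears in place, the lever stands at forward for 1.5 s (value of joint selector above 0.32 rad and value of joint guard below 0.008 m and x of gear12_a in the frame of tub_floor between -0.075 and 0.075 m and y of gear12_a in the frame of tub_floor between -0.075 and 0.075 m and z of gear12_a in the frame of tub_floor between -0.006 and 0.042 m and x of gear12_b in the frame of tub_floor between -0.075 and 0.075 m and y of gear12_b in the frame of tub_floor between -0.075 and 0.075 m and z of gear12_b in the frame of tub_floor between -0.006 and 0.042 m and x of gear12_c in the frame of tub_floor between -0.075 and 0.075 m and y of gear12_c in the frame of tub_floor between -0.075 and 0.075 m and z of gear12_c in the frame of tub_floor between -0.006 and 0.042 m and x of gear18_a in the frame of tray_in between -0.105 and 0.105 m and y of gear18_a in the frame of tray_in between -0.075 and 0.075 m and z of gear18_a in the frame of tray_in between -0.006 and 0.028 m and x of gear18_b in the frame of tray_in between -0.105 and 0.105 m and y of gear18_b in the frame of tray_in between -0.075 and 0.075 m and z of gear18_b in the frame of tray_in between -0.006 and 0.028 m and x of gear18_c in the frame of tray_in between -0.105 and 0.105 m and y of gear18_c in the frame of tray_in between -0.075 and 0.075 m and z of gear18_c in the frame of tray_in between -0.006 and 0.028 m), for 1.5 s.
5. the lever is back at the centre, off (all of step 3), for 0.3 s.
At the end, for the whole second after the job is handed in: Lever within 0.08 rad of upright (off), guard within 8 mm of fully shut, every 12-tooth gear down in the tub (origin under 42 mm above its floor), every 18-tooth gear down in the tray (origin under 28 mm above its floor), all at rest (all of step 5 and linear speed of each of gear12_a, gear12_b, gear12_c, gear18_a, gear18_b, gear18_c below 0.02 m/s and velocity of joint selector between -0.1 and 0.1 rad/s); the robot touches nothing.
It fails at once if the screw jar is pushed more than 30 mm (distance of screw_jar from where it was at the start of the episode above 0.03 m).
It fails at once if the screwdriver is pushed more than 40 mm (distance of screwdriver from where it was at the start of the episode above 0.04 m).
It fails at once if the drill is pushed more than 30 mm (distance of drill_chuck from where it was at the start of the episode above 0.03 m).
Of gear12_a, gear12_b, gear12_c only 2 to 3 are there at a start; the rules pass over those that are not, and their reading is None.
Of gear18_a, gear18_b, gear18_c only 2 to 3 are there at a start; the rules pass over those that are not, and their reading is None.
At some moment in a run one of gear12_a, gear12_b, gear12_c, gear18_a, gear18_b, gear18_c may be knocked a few centimetres aside while the robot is not near it.
Once in a run the grip may slacken for a moment while it holds something.
It also fails if it takes over 210 s, if anything falls off the work surface, if the arm or the gripper's body presses on something with over 40 N, if the wrist force passes 120 N, or if a joint passes its speed limit or range.

## Working session

There is one attempt and no reset: what is moved stays moved. The work goes in short steps, Python scripts to look and compute and a tool call to move; the robot and the scene stay as the last step left them, time stands still between calls to the robot, and variables do not carry over. Pictures are saved under pics/ and viewed, and the job is handed in when it is done.

Besides the shell and the picture viewer there is one more tool, called as name(argument=value, ...), one argument or row to a line, values as JSON. step_arm: Moves the arm, as the interface text tells. Scaled input: -1 to 1 covers 150 mm each way for a shift and 45 degrees each way for a turn. Its arguments: {"type":"object","properties":{"offset":{"type":"array","items":{"type":"array","items":{"type":"number","minimum":-1,"maximum":1}}},"angular":{"type":"array","items":{"type":"array","items":{"type":"number","minimum":-1,"maximum":1}}},"jaw":{"type":"array","items":{"type":"number"}}},"required":["offset","angular","jaw"]}

```bash
ls; mkdir -p pics
python3 - <<'E'
from workcell import ctrl,get_image,camera_model,nets
import cv2,numpy as np
for n in ("top","scene","wrist"):
    im=get_image(n); cv2.imwrite(f"pics/{n}0.png",im[:,:,::-1])
    m=camera_model(n); print(n,{k:np.round(v,4).tolist() if not isinstance(v,str) else v for k,v in m.items()})
s=ctrl.sense(); print(s)
get_image("top")
for l in ["gear12_a","gear18_a","tumbler","guard","guard_knob","switch_box","selector_knob","tray","screw_jar","screwdriver","drill_chuck","tub_floor","tray_in"]:
    for c in("top","scene"):
        try:
            for r in nets.search_frame(c,l): print(l,c,np.round(r["location"],4),round(r["confidence"],2))
        except Exception as e: print(l,c,e)
E
```

```text
pics
top {'K': [[379.7051, 0.0, 277.923], [0.0, 379.7051, 212.3963], [0.0, 0.0, 1.0]], 'origin': [0.5386, -0.0123, 0.8602], 'rotation': [-0.6975, -0.0413, 0.0209, 0.7151]}
scene {'K': [[399.373, 0.0, 274.3645], [0.0, 399.373, 206.4548], [0.0, 0.0, 1.0]], 'origin': [1.1581, -0.3407, 0.5347], 'rotation': [0.7709, 0.4105, 0.2389, 0.4243]}
wrist {'K': [[342.36, 0.0, 280.4576], [0.0, 342.36, 213.2652], [0.0, 0.0, 1.0]], 'hand_eye': [[1.0, -0.001, -0.0004, -0.0004], [-0.0001, 0.3192, -0.9477, 0.0307], [0.0011, 0.9477, 0.3192, 0.082], [0.0, 0.0, 0.0, 1.0]]}
{'clock': 0.15, 'joints': array([-1.28102619e+00,  2.60533862e-01, -1.39070771e-01,  1.17267988e+00,
       -8.80126808e-06,  1.57080533e+00]), 'dq': array([-0.00039963, -0.00274703,  0.0052004 ,  0.00145805, -0.00177192,
        0.00067376]), 'joint_efforts': array([ 1.85890735e-04, -4.06005406e+01,  2.54166502e+01,  1.26374190e-02,
       -1.18203729e-05, -1.22514376e-05]), 'ee_pos': array([ 0.14993506, -0.50286816,  0.40405627]), 'ee_rot': array([ 0.56726048, -0.56663661,  0.42299806, -0.42215061]), 'wrist_force': array([-0.09508076, 
[... 1237 characters left out ...]
0.6321 -0.0258  0.1281] 0.42
selector_knob top [0.5021 0.2865 0.0705] 0.19
selector_knob scene [ 0.6462 -0.0281  0.1109] 0.75
tray top [ 0.5108 -0.2593  0.0072] 0.76
tray scene [ 0.523  -0.263   0.0012] 0.73
tray scene [0.6169 0.2629 0.0739] 0.7
screw_jar top [ 0.7086 -0.137   0.0724] 0.75
screw_jar top [ 0.636  -0.0126  0.0501] 0.53
screw_jar scene [ 0.7327 -0.1494  0.0509] 0.56
screwdriver scene [ 0.7175 -0.3519  0.0211] 0.63
drill_chuck top [ 0.8221 -0.0549  0.0378] 0.81
drill_chuck scene [ 0.8777 -0.0605  0.0349] 0.8
tub_floor top [0.503  0.2836 0.0712] 0.77
tub_floor scene [0.5469 0.2592 0.0703] 0.78
tray_in top [ 0.5135 -0.262   0.0058] 0.61
tray_in scene [ 0.5251 -0.2644  0.009 ] 0.56
```

View pics/top0.png

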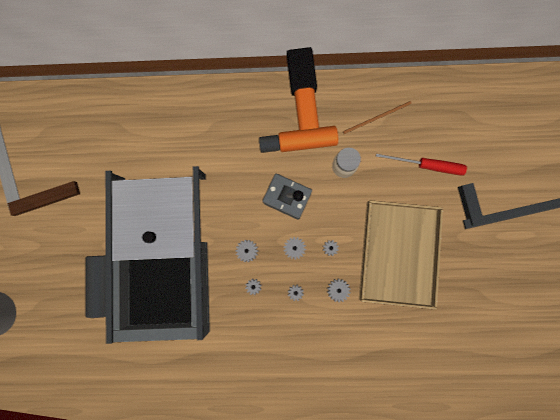

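View pics/scene0.png

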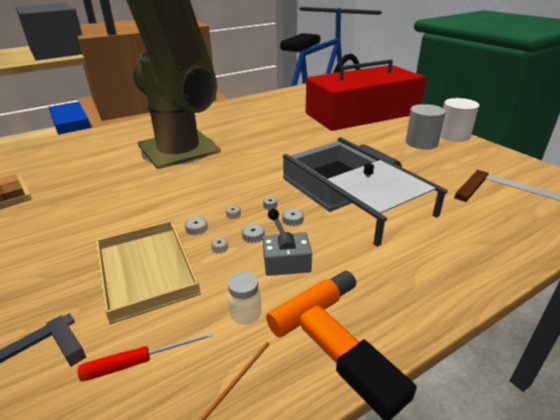

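```bash
cat > h.py <<'E'
from workcell import ctrl,get_image,camera_model,nets
import cv2,numpy as np
from scipy.spatial.transform import Rotation as R
def q(w): return R.from_quat([w[1],w[2],w[3],w[0]])
def cam(n,s=None):
    m=camera_model(n);K=np.array(m["K"])
    if n!="wrist": return K,np.array(m["origin"]),q(m["rotation"]).as_matrix()
    s=s or ctrl.sense(); T=np.eye(4);T[:3,:3]=q(s["ee_rot"]).as_matrix();T[:3,3]=s["ee_pos"];T=T@np.array(m["hand_eye"])
    return K,T[:3,3],T[:3,:3]
def toplane(n,u,v,z,s=None,C=None):
    K,o,Rm=C or cam(n,s); d=Rm@np.array([(u-K[0,2])/K[0,0],-(v-K[1,2])/K[1,1],-1]); t=(z-o[2])/d[2]; return o+t*d
def proj(n,p,s=None,C=None):
    K,o,Rm=C or cam(n,s); c=Rm.T@(np.array(p)-o); return np.array([K[0,2]+K[0,0]*c[0]/-c[2],K[1,2]+K[1,1]*c[1]/c[2]])
def save(name,im,crop=None,f=1):
    if crop: im=im[crop[1]:crop[3],crop[0]:crop[2]]
    im=cv2.resize(im,None,fx=f,fy=f,interpolation=cv2.INTER_CUBIC); cv2.imwrite(f"pics/{name}.png",im[:,:,::-1])
def tool(s=None):
    s=s or ctrl.sense(); return np.array(s["ee_pos"]),q(s["ee_rot"]).as_matrix()
E
python3 - <<'E'
from h import *
im=cv2.imread("pics/top0.png")[:,:,::-1]
save("top_sw",im,(230,160,370,310),4)
save("top_tb",im,(80,160,220,350),3)
im=cv2.imread("pics/scene0.png")[:,:,::-1]
save("sc_sw",im,(180,180,330,330),4)
E
```

```text
(no output)
```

View pics/top_sw.png

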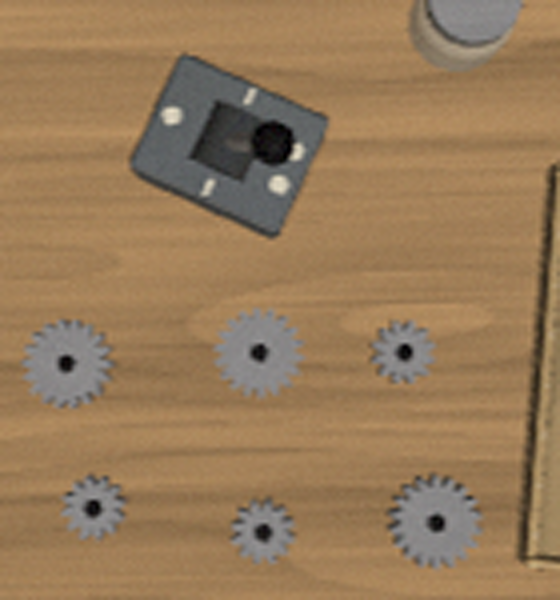

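View pics/top_tb.png

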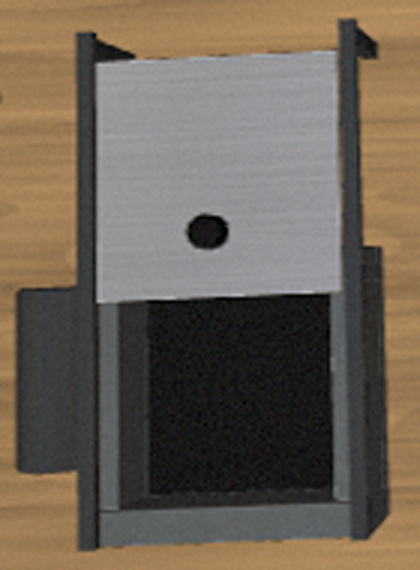

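View pics/sc_sw.png

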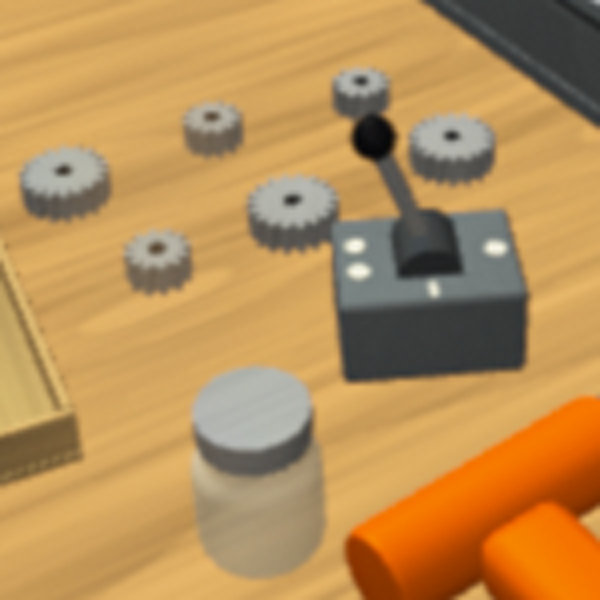

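Run:
```python
from h import *
C=cam("top")
P=lambda u,v,z,f=4,o=(230,160):toplane("top",(u+.5)/f+o[0]-.5,(v+.5)/f+o[1]-.5,z,C=C)
for n,(u,v) in dict(g18L=(67,363),g18M=(259,352),g12R=(404,352),g12L=(93,508),g12M=(263,532),g18R=(437,522)).items(): print(n,P(u,v,.018)[:2].round(4))
f=P(172,116,.05);r=(P(295,152,.05)+P(279,184,.05))/2;d1=P(250,96,.05);d2=P(208,188,.05)
cs=[P(*c,.05) for c in((184,55),(328,120),(275,237),(133,162))]
print("fwd",f,"rev",r,"mid",(f+r)/2,"dash",d1,d2,(d1+d2)/2,"cor",np.mean(cs,0))
v=f-r;print("yaw x",np.degrees(np.arctan2(v[1],v[0])),"dash dir",np.degrees(np.arctan2(*(d1-d2)[[1,0]])))
print("corn",np.round(cs,4).tolist())
for z in(.12,.119,): print("knob",P(272,143,z))
g=lambda u,v,z:P(u,v,z,3,(80,160))[:2].round(4)
print("gknob",g(208,229,.1), "plate cor",[g(*c,.073).tolist() for c in((97,63),(337,52),(341,292),(97,303))])
print("tub inner top edge z.065:",g(119,511,.065),g(334,500,.065))
print("tub casing corners",[g(*c,.073).tolist() for c in((80,550),(360,539))])
im=cv2.imread("pics/top0.png")[:,:,::-1]
save("top_tr",im,(350,190,450,320),5)
s=ctrl.sense()
```

```text
g18L [0.5307 0.0829]
g18M [ 0.5342 -0.0234]
g12R [ 0.5324 -0.1031]
g12L [0.4512 0.0699]
g12M [ 0.4364 -0.0229]
g18R [ 0.4398 -0.1177]
fwd [0.66211602 0.02035952 0.05      ] rev [ 0.63225026 -0.04069261  0.05      ] mid [ 0.64718314 -0.01016654  0.05      ] dash [ 0.67180342 -0.02192641  0.05      ] [0.62260303 0.00191869 0.05      ] [ 0.64720322 -0.01000386  0.05      ] cor [ 0.64647157 -0.01040295  0.05      ]
yaw x 63.93283552894821 dash dir -25.85727007110402
corn [[0.6952, 0.0131, 0.05], [0.6576, -0.0634, 0.05], [0.5953, -0.0332, 0.05], [0.6377, 0.0419, 0.05]]
knob [ 0.63669429 -0.0312509   0.12      ]
knob [ 0.63682677 -0.03127647  0.119     ]
gknob [0.565  0.2704] plate cor [[0.6853, 0.3606], [0.6882, 0.1894], [0.5201, 0.1872], [0.5164, 0.3581]]
tub inner top edge z.065: [0.3731 0.3443] [0.3779 0.1947]
tub casing corners [[0.3492, 0.3673], [0.3533, 0.1749]]
```

View pics/top_tr.png

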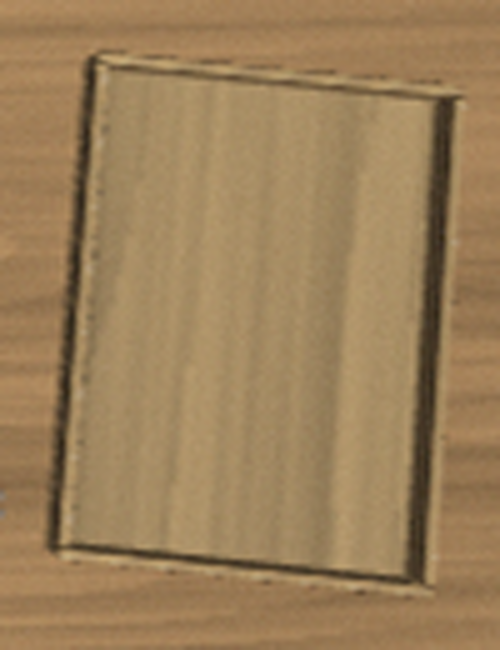

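View pics/wrist0.png

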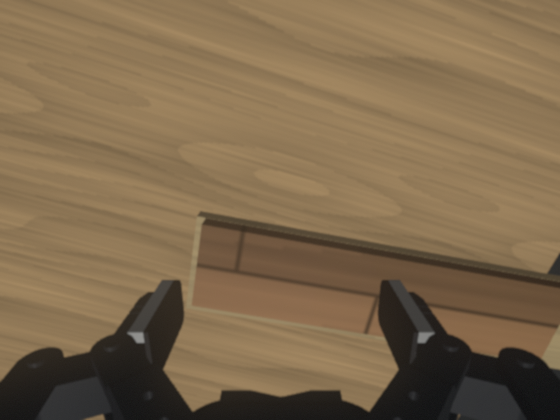

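```bash
cat >> h.py <<'E'
def plan(gx,gy,gz,yaw=None,s=None):
    """grasp point target (world), yaw deg of tool x axis, tool pointing straight down; print tool offset units"""
    s=s or ctrl.sense(); p,M=tool(s)
    y0=np.degrees(np.arctan2(M[1,0],M[0,0]))
    if yaw is None: yaw=y0
    c,sn=np.cos(np.radians(yaw)),np.sin(np.radians(yaw))
    x=np.array([c,sn,0]);y=np.array([0,0,-1.]);T=np.column_stack([x,y,np.cross(x,y)])
    tp=np.array([gx,gy,gz+.155])
    off=M.T@(tp-p)/.15; rv=R.from_matrix(M.T@T).as_rotvec()/(np.pi/4)
    print("yaw now",y0.round(2),"tcp",p.round(4),"off",off.round(3).tolist(),"ang",rv.round(3).tolist())
def st():
    s=ctrl.sense();p,M=tool(s);print("t",round(s["clock"],2),"grasp",(p+M[:,1]*.155).round(4),"yaw",np.degrees(np.arctan2(M[1,0],M[0,0])).round(2),"j",np.round(s["joints"],2).tolist(),"w",round(s["grip_width"],4),"F",np.round(s["wrist_force"],1).tolist())
E
python3 - <<'E'
from h import *
C=cam("top")
P=lambda u,v,z,f=5,o=(350,190):toplane("top",(u+.5)/f+o[0]-.5,(v+.5)/f+o[1]-.5,z,C=C)
c=[P(*a,.03)[:2] for a in((95,53),(462,95),(432,592),(52,552))];print(np.round(c,4).tolist(),np.mean(c,0))
print(tool()[1].round(3));st();plan(.632,-.03,.2,64);plan(.632,-.03,.2,64-180)
E
```

```text
[[0.6337, -0.1882], [0.6111, -0.3455], [0.3997, -0.32], [0.4195, -0.1604]] [ 0.51598734 -0.25353561]
[[ 0.286 -0.     0.958]
 [-0.958  0.     0.286]
 [-0.    -1.    -0.   ]]
t 1.5 grasp [ 0.15   -0.5031  0.2497] yaw -73.39 j [-1.28, 0.26, -0.14, 1.17, -0.0, 1.57] w 0.0857 F [-0.5, 1.1, -0.1]
yaw now -73.39 tcp [ 0.15   -0.5031  0.4047] off [-2.104, 0.331, 3.981] ang [-0.0, -3.053, -0.0]
yaw now -73.39 tcp [ 0.15   -0.5031  0.4047] off [-2.104, 0.331, 3.981] ang [0.0, 0.947, -0.0]
```

```bash
cat >> h.py <<'E'
def pose(gx,gy,gz,yaw):
    c,sn=np.cos(np.radians(yaw)),np.sin(np.radians(yaw)); x=np.array([c,sn,0]);y=np.array([0,0,-1.])
    return np.array([gx,gy,gz+.155]),np.column_stack([x,y,np.cross(x,y)])
def chunks(*wps):
    """wps: (gx,gy,gz,yaw) ; prints calls"""
    p,M=tool(); st()
    for i,w in enumerate(wps):
        yaw=w[3] if w[3] is not None else np.degrees(np.arctan2(M[1,0],M[0,0]))
        tp,T=pose(*w[:3],yaw); d=tp-p; rv=R.from_matrix(M.T@T).as_rotvec()
        # direct per-call split
        n=1
        while 1:
            # local offsets for each sub-step
            out=[];ok=True;pp,MM=p.copy(),M.copy()
            for k in range(n):
                np_=p+d*(k+1)/n; MT=M@R.from_rotvec(rv*(k+1)/n).as_matrix()
                o=MM.T@(np_-pp)/.15; a=R.from_matrix(MM.T@MT).as_rotvec()/(np.pi/4)
                if abs(o).max()>1 or abs(a).max()>1: ok=False
                out.append((o.round(3).tolist(),a.round(3).tolist(),int(np.ceil(max(np.linalg.norm(np_-pp)/.05,np.linalg.norm(a)*45/8.59)-.02)))); pp,MM=np_,MT
            if ok: break
            n+=1
        for o in out: print("wp",i,"off",o[0],"ang",o[1],"minrows",o[2])
        p,M=tp,T
E
python3 - <<'E'
from h import *
chunks((.64,-.025,.24,64),(.64,-.025,.119,64))
E
```

```text
t 1.5 grasp [ 0.15   -0.5031  0.2497] yaw -73.39 j [-1.28, 0.26, -0.14, 1.17, -0.0, 1.57] w 0.0857 F [-0.5, 1.1, -0.1]
wp 0 off [-0.424, 0.013, 0.808] ang [-0.0, -0.611, -0.0] minrows 4
wp 0 off [-0.003, 0.013, 0.913] ang [-0.0, -0.611, -0.0] minrows 4
wp 0 off [0.418, 0.013, 0.811] ang [-0.0, -0.611, -0.0] minrows 4
wp 0 off [0.745, 0.013, 0.527] ang [-0.0, -0.611, -0.0] minrows 4
wp 0 off [0.904, 0.013, 0.123] ang [-0.0, -0.611, -0.0] minrows 4
wp 1 off [0.0, 0.807, 0.0] ang [0.0, 0.0, 0.0] minrows 3
```

step_arm(
  offset=[
    [-0.424, 0.013, 0.808],
    [-0.424, 0.013, 0.808],
    [-0.424, 0.013, 0.808],
    [-0.424, 0.013, 0.808],
    [-0.424, 0.013, 0.808],
    [-0.424, 0.013, 0.808],
  ],
  angular=[
    [0, -0.611, 0],
    [0, -0.611, 0],
    [0, -0.611, 0],
    [0, -0.611, 0],
    [0, -0.611, 0],
    [0, -0.611, 0],
  ],
  jaw=[1, 1, 1, 1, 1, 1],
)

```text
clock: 2.1
ee_pos: [0.2477, -0.4081, 0.4029]
ee_rot: [-0.651, 0.651, -0.276, 0.276]
wrist_force: [0.2, -0.3, -0.9]
grip_width: 0.0851
```

step_arm(
  offset=[
    [-0.003, 0.013, 0.913],
    [-0.003, 0.013, 0.913],
    [-0.003, 0.013, 0.913],
    [-0.003, 0.013, 0.913],
    [-0.003, 0.013, 0.913],
    [-0.003, 0.013, 0.913],
  ],
  angular=[
    [0, -0.611, 0],
    [0, -0.611, 0],
    [0, -0.611, 0],
    [0, -0.611, 0],
    [0, -0.611, 0],
    [0, -0.611, 0],
  ],
  jaw=[1, 1, 1, 1, 1, 1],
)

```text
clock: 2.7
ee_pos: [0.3453, -0.313, 0.4008]
ee_rot: [-0.698, 0.698, -0.114, 0.114]
wrist_force: [-1.0, -1.0, 0.4]
grip_width: 0.0854
```

step_arm(
  offset=[
    [0.418, 0.013, 0.811],
    [0.418, 0.013, 0.811],
    [0.418, 0.013, 0.811],
    [0.418, 0.013, 0.811],
    [0.418, 0.013, 0.811],
    [0.418, 0.013, 0.811],
  ],
  angular=[
    [0, -0.611, 0],
    [0, -0.611, 0],
    [0, -0.611, 0],
    [0, -0.611, 0],
    [0, -0.611, 0],
    [0, -0.611, 0],
  ],
  jaw=[1, 1, 1, 1, 1, 1],
)

```text
clock: 3.3
ee_pos: [0.443, -0.2175, 0.3988]
ee_rot: [-0.705, 0.705, 0.054, -0.055]
wrist_force: [0.3, 0.1, -1.1]
grip_width: 0.0852
```

Run:
```python
from h import *
chunks((.64,-.025,.22,64),(.64,-.025,.119,64))
```

```text
t 3.3 grasp [ 0.4428 -0.2176  0.2438] yaw 8.86 j [-0.46, 0.21, -0.22, 1.14, -0.0, 0.96] w 0.0852 F [0.3, 0.1, -1.1]
wp 0 off [0.748, 0.079, 0.533] ang [-0.0, -0.613, -0.001] minrows 4
wp 0 off [0.91, 0.079, 0.126] ang [-0.0, -0.613, -0.001] minrows 4
wp 1 off [0.0, 0.673, 0.0] ang [0.0, 0.0, 0.0] minrows 2
```

step_arm(
  offset=[
    [0.748, 0.079, 0.533],
    [0.748, 0.079, 0.533],
    [0.748, 0.079, 0.533],
    [0.748, 0.079, 0.533],
    [0.748, 0.079, 0.533],
    [0.748, 0.079, 0.533],
  ],
  angular=[
    [0, -0.613, 0],
    [0, -0.613, 0],
    [0, -0.613, 0],
    [0, -0.613, 0],
    [0, -0.613, 0],
    [0, -0.613, 0],
  ],
  jaw=[1, 1, 1, 1, 1, 1],
)

```text
clock: 3.9
ee_pos: [0.5413, -0.1209, 0.387]
ee_rot: [-0.672, 0.672, 0.221, -0.221]
wrist_force: [0.1, 0.2, -1.1]
grip_width: 0.0856
```

step_arm(
  offset=[
    [0.91, 0.079, 0.126],
    [0.91, 0.079, 0.126],
    [0.91, 0.079, 0.126],
    [0.91, 0.079, 0.126],
    [0.91, 0.079, 0.126],
    [0.91, 0.079, 0.126],
  ],
  angular=[
    [0, -0.613, 0],
    [0, -0.613, 0],
    [0, -0.613, 0],
    [0, -0.613, 0],
    [0, -0.613, 0],
    [0, -0.613, 0],
  ],
  jaw=[1, 1, 1, 1, 1, 1],
)

```text
clock: 4.5
ee_pos: [0.6396, -0.0243, 0.3754]
ee_rot: [0.599, -0.599, -0.375, 0.375]
wrist_force: [-0.2, -0.3, 0.4]
grip_width: 0.0856
```

Run:
```python
from h import *
chunks((.64,-.025,.119,64))
save("w1",get_image("wrist"))
s=ctrl.sense()
for z,p in dict(knob=(.637,-.031,.12),piv=(.647,-.01,.055),off=(.647,-.01,.125)).items(): print(z,proj("wrist",p,s))
```

```text
t 4.5 grasp [ 0.6395 -0.0243  0.2204] yaw 64.07 j [-0.04, 0.47, 0.11, 1.21, -0.0, 0.41] w 0.0856 F [-0.2, -0.3, 0.4]
wp 0 off [-0.003, 0.676, -0.005] ang [-0.0, 0.001, -0.001] minrows 3
knob [270.08181409 223.28300432]
piv [298.65687198 197.45908974]
off [303.77771502 225.59121945]
```

View pics/w1.png

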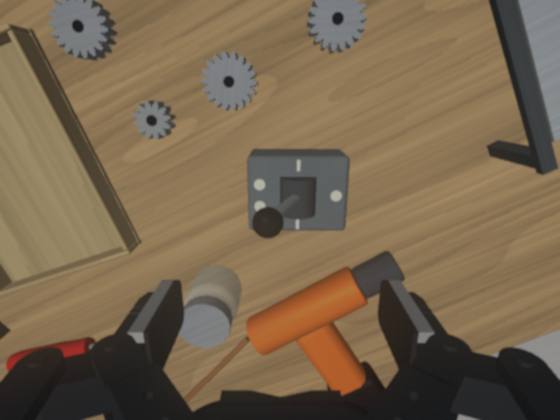

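step_arm(
  offset=[
    [0, 0.67, 0],
    [0, 0.67, 0],
    [0, 0.67, 0],
    [0, 0.67, 0],
    [0, 0.67, 0],
  ],
  angular=[
    [0, 0, 0],
    [0, 0, 0],
    [0, 0, 0],
    [0, 0, 0],
    [0, 0, 0],
  ],
  jaw=[1, 1, 1, 1, 1],
)

```text
clock: 5.05
ee_pos: [0.6415, -0.0235, 0.2779]
ee_rot: [-0.598, 0.6, 0.377, -0.374]
wrist_force: [0.3, 0.4, 1.2]
grip_width: 0.0857
```

step_arm(
  offset=[
    [0, 0, 0],
    [0, 0, 0],
    [0, 0, 0],
    [0, 0, 0],
    [0, 0, 0],
    [0, 0, 0],
    [0, 0, 0],
    [0, 0, 0],
  ],
  angular=[
    [0, 0, 0],
    [0, 0, 0],
    [0, 0, 0],
    [0, 0, 0],
    [0, 0, 0],
    [0, 0, 0],
    [0, 0, 0],
    [0, 0, 0],
  ],
  jaw=[-0.2, -0.6, -1, -1, -1, -1, -1, -1],
)

```text
clock: 5.85
ee_pos: [0.6403, -0.0233, 0.2755]
ee_rot: [-0.598, 0.599, 0.376, -0.376]
wrist_force: [-2.0, -2.5, 5.5]
grip_width: 0.019
```

Run:
```python
from h import *
chunks((.647,-.010,.125,64)); save("w2",get_image("wrist"));
```

```text
t 5.85 grasp [ 0.6404 -0.0235  0.1205] yaw 64.23 j [-0.04, 0.53, -0.06, 0.98, -0.0, 0.41] w 0.019 F [-2.0, -2.5, 5.5]
wp 0 off [0.099, -0.03, -0.002] ang [0.001, 0.005, -0.001] minrows 1
```

View pics/w2.png

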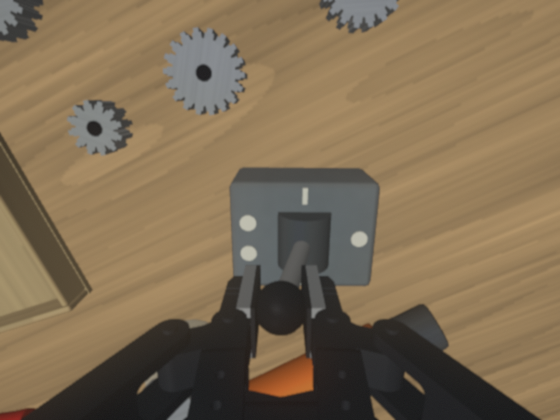

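step_arm(
  offset=[
    [0.05, -0.018, 0],
    [0.099, -0.03, 0],
    [0.099, -0.03, 0],
    [0.099, -0.03, 0],
    [0.099, -0.03, 0],
    [0.099, -0.03, 0],
  ],
  angular=[
    [0, 0, 0],
    [0, 0, 0],
    [0, 0, 0],
    [0, 0, 0],
    [0, 0, 0],
    [0, 0, 0],
  ],
  jaw=[-1, -1, -1, -1, -1, -1],
)

```text
clock: 6.5
ee_pos: [0.6465, -0.0108, 0.2787]
ee_rot: [-0.598, 0.6, 0.374, -0.377]
wrist_force: [-1.1, -5.7, 0.9]
grip_width: 0.0188
```

Run:
```python
from h import *
st();save("s2",get_image("scene"),(180,150,330,300),4)
```

```text
t 6.5 grasp [ 0.6463 -0.0115  0.1237] yaw 64.19 j [-0.02, 0.54, -0.04, 1.0, -0.0, 0.43] w 0.0188 F [-1.1, -5.7, 0.9]
```

View pics/s2.png

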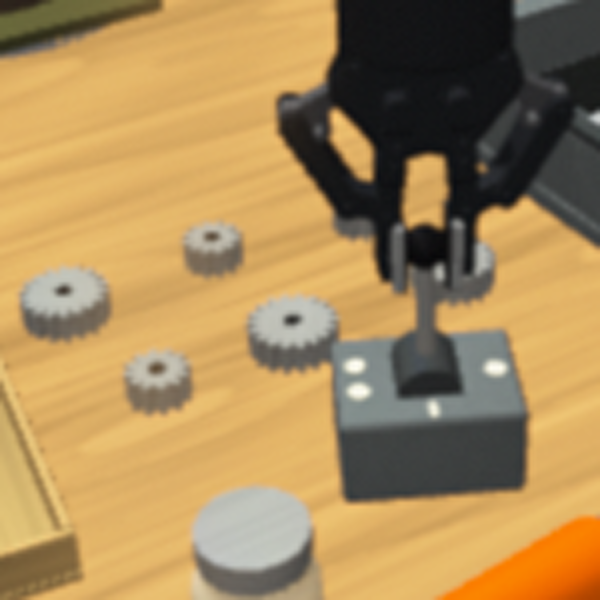

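step_arm(
  offset=[
    [0.01, 0, 0],
    [0.01, 0, 0],
    [0.01, 0, 0],
    [0.01, 0, 0],
    [0.01, 0, 0],
    [0.01, 0, 0],
    [0.01, 0, 0],
  ],
  angular=[
    [0, 0, 0],
    [0, 0, 0],
    [0, 0, 0],
    [0, 0, 0],
    [0, 0, 0],
    [0, 0, 0],
    [0, 0, 0],
  ],
  jaw=[-1, -1, -0.3, 0.2, 0.4, 0.5, 0.5],
)

```text
clock: 7.25
ee_pos: [0.6475, -0.0079, 0.2792]
ee_rot: [0.599, -0.599, -0.376, 0.376]
wrist_force: [-0.1, -0.1, 0.7]
grip_width: 0.0635
```

step_arm(
  offset=[
    [0, -0.2, 0],
    [0, -0.5, 0],
    [0, -0.9, 0],
    [0, -0.9, 0],
    [0, -0.9, 0],
  ],
  angular=[
    [0, 0, 0],
    [0, 0, 0],
    [0, 0, 0],
    [0, 0, 0],
    [0, 0, 0],
  ],
  jaw=[0.5, 0.5, 0.5, 0.5, 0.5],
)

```text
clock: 7.75
ee_pos: [0.6481, -0.0081, 0.4172]
ee_rot: [-0.598, 0.6, 0.378, -0.374]
wrist_force: [0.1, 0.1, -0.4]
grip_width: 0.0639
```

```bash
cat >> h.py <<'E'
def lever(tag):
    """lever angle from wrist (yaw~64) and scene by back-projecting knob candidates; show reprojections"""
    xb=np.array([np.cos(np.radians(64)),np.sin(np.radians(64)),0])
    for n in ("scene",):
        im=get_image(n).copy()
        for a in(-.08,0,.08):
            p=np.array([.647,-.010,.055])+.07*(np.sin(a)*xb+np.cos(a)*np.array([0,0,1])); print(n,a,proj(n,p).round(1))
        save(tag+n,im,(235,190,335,290),6)
    s=ctrl.sense();im=get_image("wrist")
    for a in(-.08,0,.08):
        p=np.array([.647,-.010,.055])+.07*(np.sin(a)*xb+np.cos(a)*np.array([0,0,1])); print("w",a,proj("wrist",p,s).round(1))
    save(tag+"w",im)
    for c in("scene","wrist"):
        for r in nets.silhouettes(c,"selector_knob")[:1]:
            ys,xs=np.nonzero(r["pixels"]);g=cv2.cvtColor(get_image(c),cv2.COLOR_RGB2GRAY);m=r["pixels"]&(g<30)
            ys,xs=np.nonzero(m);print(c,r["confidence"],xs.mean(),ys.min(),ys.max())
E
python3 - <<'E'
from h import *
st();lever("lv1")
E
```

```text
t 7.75 grasp [ 0.649  -0.008   0.2622] yaw 64.27 j [-0.01, 0.47, 0.22, 1.31, 0.0, 0.44] w 0.0639 F [0.1, 0.1, -0.4]
scene -0.08 [282.7 211.2]
scene 0 [285.7 210.9]
scene 0.08 [288.7 210.8]
w -0.08 [270.3 207.3]
w 0 [277.3 207.4]
w 0.08 [284.4 207.4]
scene 0.6 286.22222222222223 207 216h.py:69: RuntimeWarning: Mean of empty slice.
  ys,xs=np.nonzero(m);print(c,r["confidence"],xs.mean(),ys.min(),ys.max())
  ret = ret.dtype.type(ret / rcount)
Traceback (most recent call last):
  File "h.py", line 69, in lever
    ys,xs=np.nonzero(m);print(c,r["confidence"],xs.mean(),ys.min(),ys.max())
                                                          ~~~~~~^^
ValueError: zero-size array to reduction operation minimum which has no identity
```

View pics/lv1scene.png

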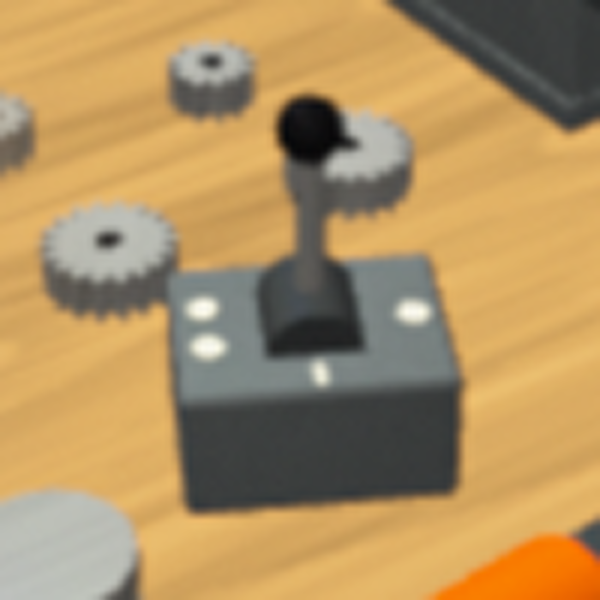

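View pics/lv1w.png

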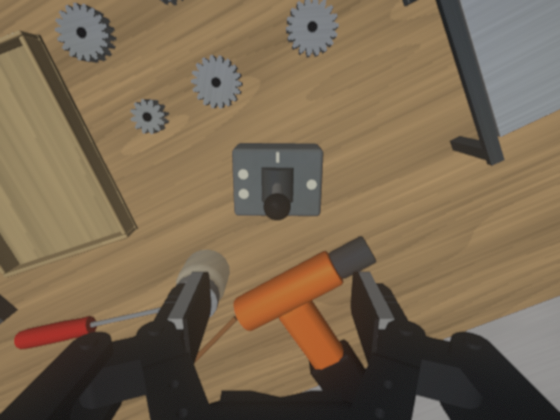

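```bash
cat >> h.py <<'E'
def bore(n,guess,z=.018,rad=.02,s=None,im=None):
    """refine gear centre by dark bore near guess (world xy)"""
    C=cam(n,s); im=get_image(n) if im is None else im
    g=cv2.cvtColor(im,cv2.COLOR_RGB2GRAY)
    u0=proj(n,(guess[0],guess[1],z),C=C)
    e=proj(n,(guess[0]+rad*.3,guess[1],z),C=C); r=int(max(np.linalg.norm(e-u0)*rad/(.3*rad),4))
    x0,y0=int(u0[0]-r),int(u0[1]-r); 
    if x0<0 or y0<0 or x0+2*r>560 or y0+2*r>420: return u0,None
    w=g[y0:y0+2*r+1,x0:x0+2*r+1]
    m=(w<60).astype(np.uint8); k,l,stt,ce=cv2.connectedComponentsWithStats(m)
    best=None
    for i in range(1,k):
        if stt[i,4]>=3:
            c=ce[i]+[x0,y0]; d=np.linalg.norm(toplane(n,*c,z,C=C)[:2]-guess)
            if best is None or d<best[0]: best=(d,c,stt[i,4])
    if best is None: return u0,None
    return u0.round(1),best[1].round(1),int(best[2]),toplane(n,*best[1],z,C=C)[:2].round(4)
G=dict(g18L=(.5307,.0829),g18M=(.5342,-.0234),g12R=(.5324,-.1031),g12L=(.4512,.0699),g12M=(.4364,-.0229),g18R=(.4398,-.1177))
E
python3 - <<'E'
from h import *
s=ctrl.sense();im=get_image("wrist")
for k,v in G.items(): print(k,bore("wrist",v,s=s,im=im))
chunks((.5342,-.0234,.14,90),(.5342,-.0234,.017,90))
print(proj("wrist",tool(s)[0]+np.array([0,0,-.26]),s))
E
```

```text
g18L (array([314.2,  30.9]), array([313.5,  28.9]), 61, array([0.5289, 0.083 ]))
g18M (array([218. ,  86.1]), array([216.6,  84.6]), 54, array([ 0.5324, -0.024 ]))
g12R (array([149.2, 120.3]), array([147.5, 119.2]), 48, array([ 0.5308, -0.104 ]))
g12L (array([264.60278888, -51.96842557]), None)
g12M (array([166.61057908, -16.83846752]), None)
g18R (array([83.7, 36.8]), array([82.1, 35. ]), 66, array([ 0.4378, -0.1181]))
t 8.1 grasp [ 0.6465 -0.0082  0.2573] yaw 64.26 j [-0.01, 0.48, 0.21, 1.31, 0.0, 0.44] w 0.0643 F [0.6, -0.5, -0.1]
wp 0 off [-0.417, 0.784, 0.631] ang [-0.004, -0.572, -0.001] minrows 4
wp 1 off [0.0, 0.82, 0.0] ang [0.0, 0.0, 0.0] minrows 3
[280.7053604  221.47171811]
```

step_arm(
  offset=[
    [-0.417, 0.05, 0.631],
    [-0.417, 0.05, 0.631],
    [-0.417, 0.05, 0.631],
    [-0.417, 0.784, 0.631],
    [-0.417, 0.784, 0.631],
    [-0.417, 0.784, 0.631],
    [-0.417, 0.784, 0.631],
  ],
  angular=[
    [0, -0.572, 0],
    [0, -0.572, 0],
    [0, -0.572, 0],
    [0, -0.572, 0],
    [0, -0.572, 0],
    [0, -0.572, 0],
    [0, -0.572, 0],
  ],
  jaw=[0.6, 0.6, 0.6, 0.6, 0.6, 0.6, 0.6],
)

```text
clock: 8.8
ee_pos: [0.5338, -0.0233, 0.2947]
ee_rot: [0.501, -0.499, -0.499, 0.501]
wrist_force: [0.0, 0.6, 0.6]
grip_width: 0.0683
```

Run:
```python
from h import *
s=ctrl.sense();im=get_image("wrist");save("w3",im)
for k,v in G.items(): print(k,bore("wrist",v,s=s,im=im))
chunks((.533,-.0237,.017,90))
```

```text
g18L (array([420.3, 210.8]), array([421. , 208.4]), 88, array([0.5287, 0.0832]))
g18M (array([279.8, 215.1]), array([279.4, 212.7]), 77, array([ 0.5323, -0.0237]))
g12R (array([174.6, 212.7]), array([173.5, 210.6]), 79, array([ 0.5307, -0.1038]))
g12L (array([416.3, 100.1]), array([416.5,  96.9]), 133, array([0.4491, 0.0697]))
g12M (array([280.6,  76.7]), array([280. ,  73.2]), 145, array([ 0.4342, -0.0233]))
g18R (array([139.7,  82. ]), array([139. ,  78.5]), 147, array([ 0.4376, -0.1179]))
t 8.85 grasp [ 0.535  -0.0234  0.1418] yaw 90.0 j [-0.04, 0.35, -0.31, 0.92, 0.0, -0.04] w 0.0683 F [0.6, -0.4, 1.1]
wp 0 off [-0.002, 0.832, 0.014] ang [-0.001, 0.0, 0.0] minrows 3
```

View pics/w3.png

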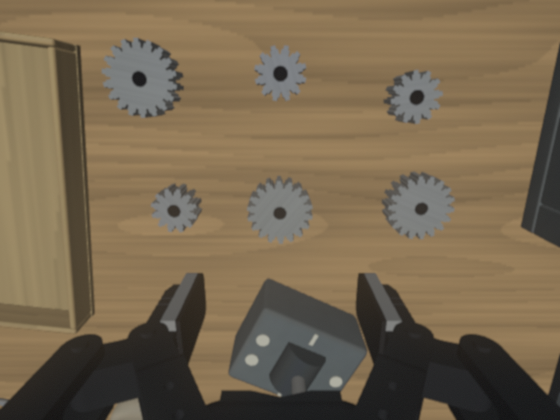

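step_arm(
  offset=[
    [0, 0.3, 0.014],
    [0, 0.6, 0.014],
    [0, 0.832, 0.014],
    [0, 0.832, 0.014],
    [0, 0.832, 0.014],
    [0, 0.832, 0.014],
    [0, 0.832, 0.014],
    [0, 0.832, 0.014],
    [0, 0.832, 0.014],
    [0, 0.832, 0.014],
  ],
  angular=[
    [0, 0, 0],
    [0, 0, 0],
    [0, 0, 0],
    [0, 0, 0],
    [0, 0, 0],
    [0, 0, 0],
    [0, 0, 0],
    [0, 0, 0],
    [0, 0, 0],
    [0, 0, 0],
  ],
  jaw=[0.6, 0.6, 0.6, 0.6, 0.6, -1, -1, -1, -1, -1],
)

```text
clock: 9.85
ee_pos: [0.535, -0.0235, 0.1752]
ee_rot: [-0.498, 0.502, 0.502, -0.498]
wrist_force: [-0.8, -0.8, 6.7]
grip_width: 0.0477
```

Run:
```python
from h import *
a=np.radians(-6.9);tr=lambda x,y:(.516+x*np.cos(a)-y*np.sin(a),-.2535+x*np.sin(a)+y*np.cos(a))
for x in(-.065,0,.065): print(np.round(tr(x,0),4))
t=tr(.065,0)
chunks((.533,-.0237,.12,90),(*t,.12,83),(*t,.025,83))
```

```text
[ 0.4515 -0.2457]
[ 0.516  -0.2535]
[ 0.5805 -0.2613]
t 9.85 grasp [ 0.536  -0.0236  0.0202] yaw 90.0 j [-0.04, 0.48, -0.47, 0.61, -0.0, -0.04] w 0.0477 F [-0.8, -0.8, 6.7]
wp 0 off [-0.001, -0.665, 0.009] ang [0.009, -0.0, -0.0] minrows 2
wp 1 off [-0.792, 0.0, -0.158] ang [0.0, 0.078, 0.0] minrows 3
wp 1 off [-0.781, 0.0, -0.206] ang [0.0, 0.078, 0.0] minrows 3
wp 2 off [0.0, 0.633, 0.0] ang [0.0, 0.0, 0.0] minrows 2
```

step_arm(
  offset=[
    [0, -0.2, 0],
    [0, -0.5, 0],
    [0, -0.68, 0],
    [0, -0.68, 0],
  ],
  angular=[
    [0, 0, 0],
    [0, 0, 0],
    [0, 0, 0],
    [0, 0, 0],
  ],
  jaw=[-1, -1, -1, -1],
)

```text
clock: 10.25
ee_pos: [0.5354, -0.0235, 0.2798]
ee_rot: [-0.497, 0.503, 0.503, -0.497]
wrist_force: [0.8, 0.6, -1.1]
grip_width: 0.0478
```

step_arm(
  offset=[
    [-0.3, 0, -0.06],
    [-0.6, 0, -0.11],
    [-0.792, 0, -0.158],
    [-0.792, 0, -0.158],
    [-0.792, 0, -0.158],
  ],
  angular=[
    [0, 0.078, 0],
    [0, 0.078, 0],
    [0, 0.078, 0],
    [0, 0.078, 0],
    [0, 0.078, 0],
  ],
  jaw=[-1, -1, -1, -1, -1],
)

```text
clock: 10.75
ee_pos: [0.5562, -0.1427, 0.2734]
ee_rot: [0.516, -0.515, -0.484, 0.484]
wrist_force: [-0.8, -0.6, -2.8]
grip_width: 0.0474
```

step_arm(
  offset=[
    [-0.3, 0, -0.06],
    [-0.6, 0, -0.11],
    [-0.781, 0, -0.206],
    [-0.781, 0, -0.206],
    [-0.781, 0, -0.206],
  ],
  angular=[
    [0, 0.078, 0],
    [0, 0.078, 0],
    [0, 0.078, 0],
    [0, 0.078, 0],
    [0, 0.078, 0],
  ],
  jaw=[-1, -1, -1, -1, -1],
)

```text
clock: 11.25
ee_pos: [0.58, -0.2603, 0.2733]
ee_rot: [0.53, -0.529, -0.469, 0.469]
wrist_force: [0.0, 0.7, -1.7]
grip_width: 0.0478
```

Run:
```python
from h import *
save("w4",get_image("wrist"))
chunks((.5805,-.2613,.028,83))
```

```text
t 11.3 grasp [ 0.5795 -0.2594  0.1182] yaw 83.05 j [-0.42, 0.52, -0.08, 0.97, 0.0, -0.3] w 0.0478 F [0.2, 0.9, -1.3]
wp 0 off [-0.011, 0.602, -0.007] ang [-0.002, 0.001, 0.002] minrows 2
```

View pics/w4.png

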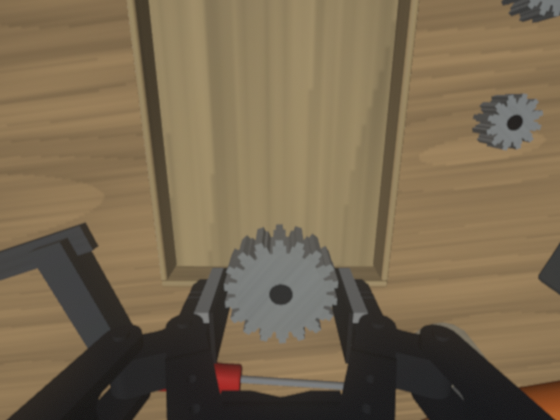

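step_arm(
  offset=[
    [-0.01, 0.3, -0.007],
    [-0.01, 0.55, -0.007],
    [-0.01, 0.61, -0.007],
    [-0.01, 0.61, -0.007],
    [-0.01, 0.61, -0.007],
    [-0.01, 0.61, -0.007],
    [-0.01, 0.61, -0.007],
    [-0.01, 0.61, -0.007],
    [-0.01, 0.3, -0.007],
    [-0.01, 0, -0.007],
  ],
  angular=[
    [0, 0, 0],
    [0, 0, 0],
    [0, 0, 0],
    [0, 0, 0],
    [0, 0, 0],
    [0, 0, 0],
    [0, 0, 0],
    [0, 0, 0],
    [0, 0, 0],
    [0, 0, 0],
  ],
  jaw=[-1, -1, -1, -1, 0.3, 0.6, 0.6, 0.6, 0.6, 0.6],
)

```text
clock: 12.3
ee_pos: [0.5803, -0.2623, 0.2734]
ee_rot: [0.531, -0.528, -0.468, 0.469]
wrist_force: [1.7, -0.3, 0.4]
grip_width: 0.0687
```

```bash
sed -i 's/^G=dict.*/G=dict(g18L=(.5297,.0829),g18M=(.5805,-.2613),g12R=(.5315,-.1035),g12L=(.450,.0699),g12M=(.4353,-.0231),g18R=(.4387,-.1179))/' h.py
python3 - <<'E'
from h import *
save("w5",get_image("wrist"))
chunks((.4387,-.1179,.14,90),(.4387,-.1179,.020,90))
E
```

```text
t 12.35 grasp [ 0.5846 -0.2643  0.128 ] yaw 82.97 j [-0.42, 0.52, -0.06, 0.98, 0.0, -0.3] w 0.0683 F [1.3, -0.8, 5.4]
wp 0 off [0.423, -0.047, 0.537] ang [0.006, -0.078, -0.002] minrows 3
wp 0 off [0.455, -0.043, 0.51] ang [0.006, -0.078, -0.002] minrows 3
wp 1 off [0.0, 0.8, 0.0] ang [0.0, 0.0, 0.0] minrows 3
```

View pics/w5.png

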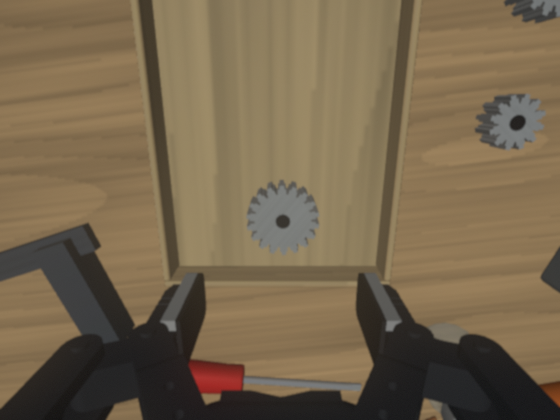

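step_arm(
  offset=[
    [0.2, -0.03, 0.27],
    [0.423, -0.03, 0.537],
    [0.423, -0.03, 0.537],
    [0.423, -0.03, 0.537],
    [0.423, -0.03, 0.537],
  ],
  angular=[
    [0, -0.078, 0],
    [0, -0.078, 0],
    [0, -0.078, 0],
    [0, -0.078, 0],
    [0, -0.078, 0],
  ],
  jaw=[0.6, 0.6, 0.6, 0.6, 0.6],
)

```text
clock: 12.85
ee_pos: [0.51, -0.1904, 0.2789]
ee_rot: [-0.514, 0.516, 0.485, -0.484]
wrist_force: [0.9, -0.6, 0.5]
grip_width: 0.0685
```

step_arm(
  offset=[
    [0.2, -0.03, 0.27],
    [0.455, -0.03, 0.51],
    [0.455, -0.03, 0.51],
    [0.455, -0.03, 0.51],
    [0.455, -0.03, 0.51],
  ],
  angular=[
    [0, -0.078, 0],
    [0, -0.078, 0],
    [0, -0.078, 0],
    [0, -0.078, 0],
    [0, -0.078, 0],
  ],
  jaw=[0.6, 0.6, 0.6, 0.6, 0.6],
)

```text
clock: 13.35
ee_pos: [0.4389, -0.118, 0.2835]
ee_rot: [-0.499, 0.501, 0.5, -0.499]
wrist_force: [-0.2, -0.3, 0.4]
grip_width: 0.0683
```

Run:
```python
from h import *
s=ctrl.sense();im=get_image("wrist");save("w6",im)
for k,v in G.items(): print(k,v,bore("wrist",v,s=s,im=im))
chunks((.4387,-.1179,.020,90))
```

```text
g18L (0.5297, 0.0829) (array([528.2, 322.1]), array([529.1, 321.2]), 75, array([0.5288, 0.0834]))
g18M (0.5805, -0.2613) (array([113.7, 371.5]), array([113., 371.]), 1369, array([ 0.58  , -0.2619]))
g12R (0.5315, -0.1035) (array([298.2, 323.7]), array([298.1, 322.9]), 62, array([ 0.5307, -0.1037]))
g12L (0.45, 0.0699) (array([535.9, 230.7]), array([536.2, 229.7]), 103, array([0.4492, 0.07  ]))
g12M (0.4353, -0.0231) (array([411.9, 211.6]), array([412. , 210.1]), 98, array([ 0.4342, -0.0232]))
g18R (0.4387, -0.1179) (array([280.60827586, 215.95796942]), None)
t 13.4 grasp [ 0.4394 -0.1183  0.1284] yaw 89.95 j [-0.26, 0.23, -0.52, 0.82, -0.0, -0.26] w 0.0686 F [-0.2, 1.0, 0.1]
wp 0 off [0.002, 0.723, 0.004] ang [0.004, -0.001, -0.001] minrows 3
```

View pics/w6.png

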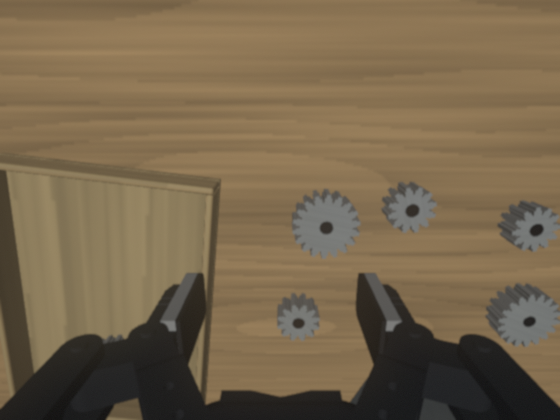

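Run:
```python
from h import *
s=ctrl.sense();p=toplane("wrist",326,228,.018,s);print(p)
chunks((p[0]+.0008,p[1],.020,90))
```

```text
[ 0.44784366 -0.08463109  0.018     ]
t 13.4 grasp [ 0.4394 -0.1183  0.1284] yaw 89.95 j [-0.26, 0.23, -0.52, 0.82, -0.0, -0.26] w 0.0686 F [-0.2, 1.0, 0.1]
wp 0 off [0.224, 0.722, -0.062] ang [0.004, -0.001, -0.001] minrows 3
```

step_arm(
  offset=[
    [0.224, 0, -0.062],
    [0.224, 0, -0.062],
    [0.224, 0, -0.062],
    [0.224, 0, -0.062],
    [0.224, 0.2, -0.062],
    [0.224, 0.4, -0.062],
    [0.224, 0.6, -0.062],
    [0.224, 0.7, -0.062],
    [0.224, 0.722, -0.062],
    [0.224, 0.722, -0.062],
  ],
  angular=[
    [0, 1, 0],
    [0, 1, 0],
    [0, 1, 0],
    [0, 1, 0],
    [0, 1, 0],
    [0, 1, 0],
    [0, 1, 0],
    [0, 1, 0],
    [0, 1, 0],
    [0, 1, 0],
  ],
  jaw=[0.6, 0.6, 0.6, 0.6, 0.6, 0.6, 0.6, 0.6, 0.6, 0.6],
)

```text
clock: 14.4
ee_pos: [0.4471, -0.0841, 0.1741]
ee_rot: [-0.653, 0.653, 0.27, -0.27]
wrist_force: [-0.3, 0.1, 0.4]
grip_width: 0.0684
```

step_arm(
  offset=[
    [0, 0, 0],
    [0, 0, 0],
    [0, 0, 0],
    [0, 0, 0],
    [0, 0, 0],
  ],
  angular=[
    [0, 0, 0],
    [0, 0, 0],
    [0, 0, 0],
    [0, 0, 0],
    [0, 0, 0],
  ],
  jaw=[-1, -1, -1, -1, -1],
)

```text
clock: 14.9
ee_pos: [0.4471, -0.0838, 0.1759]
ee_rot: [-0.652, 0.654, 0.271, -0.27]
wrist_force: [-0.8, -1.0, 5.7]
grip_width: 0.0477
```

Run:
```python
from h import *
save("w7",get_image("wrist"))
chunks((.4486,-.0846,.12,45),(.4515,-.2457,.12,83),(.4515,-.2457,.026,83))
```

```text
t 14.95 grasp [ 0.4476 -0.0839  0.0209] yaw 44.99 j [-0.18, 0.37, -0.67, 0.53, -0.0, 0.6] w 0.0478 F [-0.0, -0.8, 6.2]
wp 0 off [0.004, -0.661, -0.013] ang [0.004, -0.0, 0.002] minrows 2
wp 1 off [-0.746, 0.0, -0.773] ang [0.0, -0.844, 0.0] minrows 5
wp 2 off [0.0, 0.627, 0.0] ang [0.0, 0.0, 0.0] minrows 2
```

View pics/w7.png

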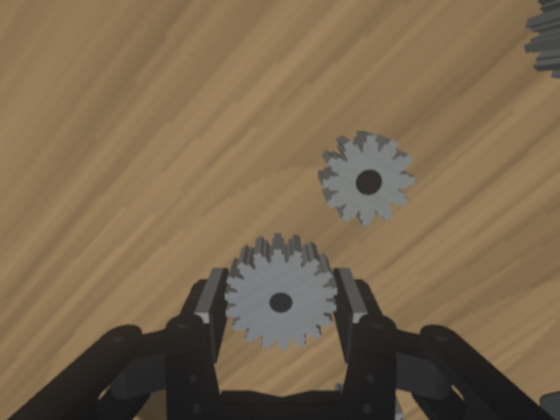

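step_arm(
  offset=[
    [0, -0.2, 0],
    [0, -0.5, 0],
    [0, -0.66, 0],
    [0, -0.66, 0],
  ],
  angular=[
    [0, 0, 0],
    [0, 0, 0],
    [0, 0, 0],
    [0, 0, 0],
  ],
  jaw=[-1, -1, -1, -1],
)

```text
clock: 15.35
ee_pos: [0.4479, -0.0837, 0.2773]
ee_rot: [-0.652, 0.655, 0.273, -0.268]
wrist_force: [0.7, 0.2, -2.1]
grip_width: 0.0478
```

step_arm(
  offset=[
    [-0.2, 0, -0.2],
    [-0.4, 0, -0.4],
    [-0.6, 0, -0.6],
    [-0.746, 0, -0.773],
    [-0.746, 0, -0.773],
    [-0.746, 0, -0.773],
    [-0.746, 0, -0.773],
  ],
  angular=[
    [0, -0.844, 0],
    [0, -0.844, 0],
    [0, -0.844, 0],
    [0, -0.844, 0],
    [0, -0.844, 0],
    [0, -0.844, 0],
    [0, -0.844, 0],
  ],
  jaw=[-1, -1, -1, -1, -1, -1, -1],
)

```text
clock: 16.05
ee_pos: [0.4482, -0.244, 0.2724]
ee_rot: [0.531, -0.529, -0.468, 0.468]
wrist_force: [-1.1, 0.5, -2.0]
grip_width: 0.0479
```

Run:
```python
from h import *
save("w8",get_image("wrist"))
chunks((.4515,-.2457,.026,83))
```

```text
t 16.1 grasp [ 0.448  -0.2436  0.1176] yaw 82.92 j [-0.5, 0.33, -0.41, 0.84, 0.0, -0.37] w 0.0475 F [-0.5, -0.6, -2.5]
wp 0 off [-0.011, 0.611, -0.024] ang [-0.002, -0.002, 0.001] minrows 2
```

View pics/w8.png

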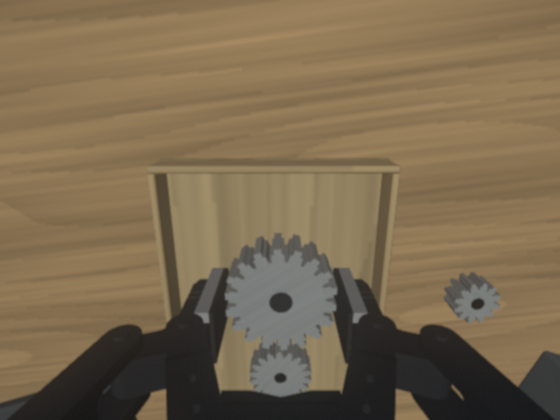

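step_arm(
  offset=[
    [-0.01, 0.3, -0.02],
    [-0.01, 0.55, -0.02],
    [-0.01, 0.61, -0.02],
    [-0.01, 0.61, -0.02],
    [-0.01, 0.61, -0.02],
    [-0.01, 0.61, -0.02],
    [-0.01, 0.61, -0.02],
    [-0.01, 0.61, -0.02],
    [-0.01, 0.3, -0.02],
    [-0.01, 0, -0.02],
  ],
  angular=[
    [0, 0, 0],
    [0, 0, 0],
    [0, 0, 0],
    [0, 0, 0],
    [0, 0, 0],
    [0, 0, 0],
    [0, 0, 0],
    [0, 0, 0],
    [0, 0, 0],
    [0, 0, 0],
  ],
  jaw=[-1, -1, -1, -1, 0.3, 0.6, 0.6, 0.6, 0.6, 0.6],
)

```text
clock: 17.1
ee_pos: [0.4508, -0.246, 0.2734]
ee_rot: [0.531, -0.528, -0.468, 0.469]
wrist_force: [1.5, -1.3, 0.7]
grip_width: 0.0684
```

Run:
```python
from h import *
save("w9",get_image("wrist"))
chunks((.5297,.0829,.14,90),(.5297,.0829,.02,90))
```

```text
t 17.15 grasp [ 0.455  -0.2482  0.1265] yaw 82.97 j [-0.5, 0.33, -0.38, 0.85, -0.0, -0.38] w 0.0678 F [0.7, -0.9, 4.7]
wp 0 off [0.749, -0.032, -0.078] ang [0.004, -0.052, -0.002] minrows 3
wp 0 off [0.745, -0.031, -0.109] ang [0.004, -0.052, -0.002] minrows 3
wp 0 off [0.74, -0.031, -0.139] ang [0.004, -0.052, -0.002] minrows 3
wp 1 off [0.0, 0.8, 0.0] ang [0.0, 0.0, 0.0] minrows 3
```

View pics/w9.png

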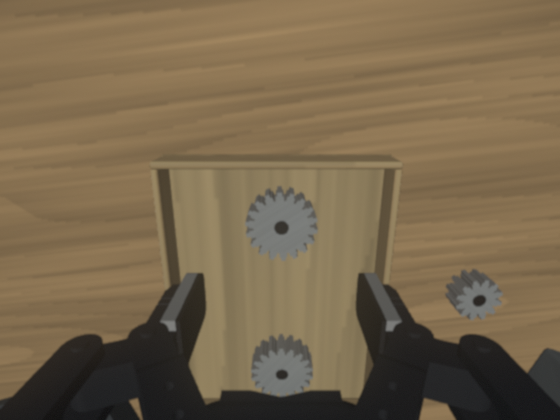

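step_arm(
  offset=[
    [0.3, -0.05, -0.03],
    [0.749, -0.06, -0.078],
    [0.749, -0.06, -0.078],
    [0.749, -0.06, -0.078],
    [0.749, -0.06, -0.078],
  ],
  angular=[
    [0, -0.052, 0],
    [0, -0.052, 0],
    [0, -0.052, 0],
    [0, -0.052, 0],
    [0, -0.052, 0],
  ],
  jaw=[0.6, 0.6, 0.6, 0.6, 0.6],
)

```text
clock: 17.65
ee_pos: [0.4771, -0.1363, 0.2826]
ee_rot: [-0.52, 0.52, 0.479, -0.48]
wrist_force: [-0.0, -1.3, 0.7]
grip_width: 0.0684
```

step_arm(
  offset=[
    [0.3, -0.05, -0.03],
    [0.745, -0.06, -0.109],
    [0.745, -0.06, -0.109],
    [0.745, -0.06, -0.109],
    [0.745, -0.06, -0.109],
  ],
  angular=[
    [0, -0.052, 0],
    [0, -0.052, 0],
    [0, -0.052, 0],
    [0, -0.052, 0],
    [0, -0.052, 0],
  ],
  jaw=[0.6, 0.6, 0.6, 0.6, 0.6],
)

```text
clock: 18.15
ee_pos: [0.5024, -0.0273, 0.2912]
ee_rot: [-0.51, 0.51, 0.489, -0.49]
wrist_force: [-0.4, -0.8, 0.8]
grip_width: 0.0681
```

step_arm(
  offset=[
    [0.3, -0.05, -0.03],
    [0.74, -0.06, -0.139],
    [0.74, -0.06, -0.139],
    [0.74, -0.06, -0.139],
    [0.74, -0.06, -0.139],
  ],
  angular=[
    [0, -0.052, 0],
    [0, -0.052, 0],
    [0, -0.052, 0],
    [0, -0.052, 0],
    [0, -0.052, 0],
  ],
  jaw=[0.6, 0.6, 0.6, 0.6, 0.6],
)

```text
clock: 18.65
ee_pos: [0.5275, 0.0823, 0.3001]
ee_rot: [-0.5, 0.5, 0.499, -0.5]
wrist_force: [-0.3, 0.2, 0.2]
grip_width: 0.0687
```

Run:
```python
from h import *
s=ctrl.sense();im=get_image("wrist");save("w10",im)
for k,v in G.items(): print(k,v,bore("wrist",v,s=s,im=im))
chunks((.5297,.0829,.020,90))
```

```text
g18L (0.5297, 0.0829) (array([281.2, 213.5]), array([281.4, 212.5]), 66, array([0.5289, 0.083 ]))
g18M (0.5805, -0.2613) (array([-136.67029326,  271.94508914]), None)
g12R (0.5315, -0.1035) (array([ 41.5, 215.7]), array([ 40.6, 214.9]), 71, array([ 0.5308, -0.104 ]))
g12L (0.45, 0.0699) (array([262.7, 105.7]), array([262.4, 104.5]), 117, array([0.4492, 0.0697]))
g12M (0.4353, -0.0231) (array([127.1,  83.4]), array([126.4,  81.9]), 131, array([ 0.4344, -0.0235]))
g18R (0.4387, -0.1179) (array([-9.22412309, 88.71010446]), None)
t 18.7 grasp [0.5272 0.0818 0.1451] yaw 89.87 j [0.15, 0.34, -0.31, 0.92, -0.0, 0.16] w 0.0679 F [0.3, 0.4, -0.9]
wp 0 off [0.007, 0.834, -0.017] ang [-0.002, -0.003, -0.001] minrows 3
```

View pics/w10.png

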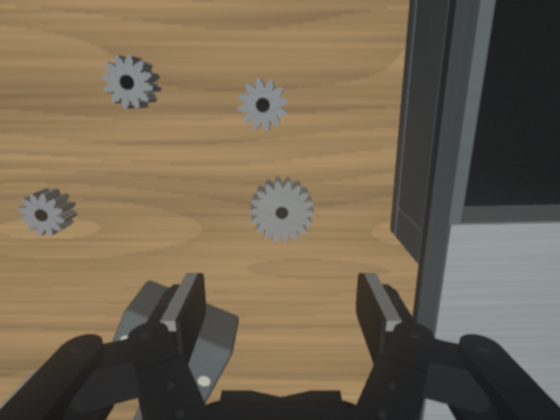

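step_arm(
  offset=[
    [0.007, 0.3, -0.015],
    [0.007, 0.6, -0.015],
    [0.007, 0.834, -0.015],
    [0.007, 0.834, -0.015],
    [0.007, 0.834, -0.015],
    [0.007, 0.834, -0.015],
    [0.007, 0.834, -0.015],
    [0.007, 0.834, -0.015],
    [0.007, 0.834, -0.015],
    [0.007, 0.834, -0.015],
  ],
  angular=[
    [0, 0, 0],
    [0, 0, 0],
    [0, 0, 0],
    [0, 0, 0],
    [0, 0, 0],
    [0, 0, 0],
    [0, 0, 0],
    [0, 0, 0],
    [0, 0, 0],
    [0, 0, 0],
  ],
  jaw=[0.6, 0.6, 0.6, 0.6, 0.6, -1, -1, -1, -1, -1],
)

```text
clock: 19.7
ee_pos: [0.5313, 0.0845, 0.1782]
ee_rot: [-0.499, 0.502, 0.501, -0.499]
wrist_force: [-0.7, -3.6, 6.4]
grip_width: 0.0474
```

step_arm(
  offset=[
    [0, -0.2, 0],
    [0, -0.5, 0],
    [0, -0.7, 0],
    [0, -0.7, 0],
  ],
  angular=[
    [0, 0, 0],
    [0, 0, 0],
    [0, 0, 0],
    [0, 0, 0],
  ],
  jaw=[-1, -1, -1, -1],
)

```text
clock: 20.1
ee_pos: [0.5326, 0.0852, 0.2866]
ee_rot: [-0.497, 0.502, 0.504, -0.496]
wrist_force: [2.0, 0.4, -0.9]
grip_width: 0.0472
```

Run:
```python
from h import *
chunks((.516,-.2535,.12,83),(.516,-.2535,.026,83))
```

```text
t 20.1 grasp [0.5344 0.0855 0.1316] yaw 90.0 j [0.16, 0.36, -0.32, 0.88, 0.0, 0.16] w 0.0472 F [2.0, 0.4, -0.9]
wp 0 off [-0.753, 0.024, 0.037] ang [0.005, 0.052, 0.001] minrows 3
wp 0 off [-0.754, 0.025, 0.006] ang [0.005, 0.052, 0.001] minrows 3
wp 0 off [-0.753, 0.025, -0.024] ang [0.005, 0.052, 0.001] minrows 3
wp 1 off [0.0, 0.627, 0.0] ang [0.0, 0.0, 0.0] minrows 2
```

step_arm(
  offset=[
    [-0.3, 0, 0.037],
    [-0.6, 0, 0.037],
    [-0.753, 0, 0.037],
    [-0.753, 0, 0.037],
    [-0.753, 0, 0.037],
  ],
  angular=[
    [0, 0.052, 0],
    [0, 0.052, 0],
    [0, 0.052, 0],
    [0, 0.052, 0],
    [0, 0.052, 0],
  ],
  jaw=[-1, -1, -1, -1, -1],
)

```text
clock: 20.6
ee_pos: [0.5242, -0.0285, 0.2801]
ee_rot: [0.511, -0.51, -0.489, 0.489]
wrist_force: [0.2, 0.4, -2.7]
grip_width: 0.0469
```

step_arm(
  offset=[
    [-0.3, 0, 0.006],
    [-0.6, 0, 0.006],
    [-0.754, 0, 0.006],
    [-0.754, 0, 0.006],
    [-0.754, 0, 0.006],
  ],
  angular=[
    [0, 0.052, 0],
    [0, 0.052, 0],
    [0, 0.052, 0],
    [0, 0.052, 0],
    [0, 0.052, 0],
  ],
  jaw=[-1, -1, -1, -1, -1],
)

```text
clock: 21.1
ee_pos: [0.519, -0.1404, 0.2801]
ee_rot: [0.52, -0.52, -0.479, 0.479]
wrist_force: [-0.7, -0.0, -1.9]
grip_width: 0.0473
```

step_arm(
  offset=[
    [-0.3, 0, -0.024],
    [-0.6, 0.02, -0.024],
    [-0.754, 0.05, -0.024],
    [-0.754, 0.05, -0.024],
    [-0.754, 0.05, -0.024],
  ],
  angular=[
    [0, 0.052, 0],
    [0, 0.052, 0],
    [0, 0.052, 0],
    [0, 0.052, 0],
    [0, 0.052, 0],
  ],
  jaw=[-1, -1, -1, -1, -1],
)

```text
clock: 21.6
ee_pos: [0.5135, -0.2528, 0.2725]
ee_rot: [0.53, -0.529, -0.469, 0.469]
wrist_force: [-0.1, 1.8, -1.1]
grip_width: 0.0475
```

Run:
```python
from h import *
save("w11",get_image("wrist"))
chunks((.516,-.2535,.026,83))
```

```text
t 21.65 grasp [ 0.5134 -0.2522  0.1176] yaw 83.09 j [-0.46, 0.42, -0.25, 0.9, 0.0, -0.34] w 0.0473 F [0.3, -0.2, -2.1]
wp 0 off [-0.006, 0.611, -0.018] ang [-0.001, 0.002, 0.002] minrows 2
```

View pics/w11.png

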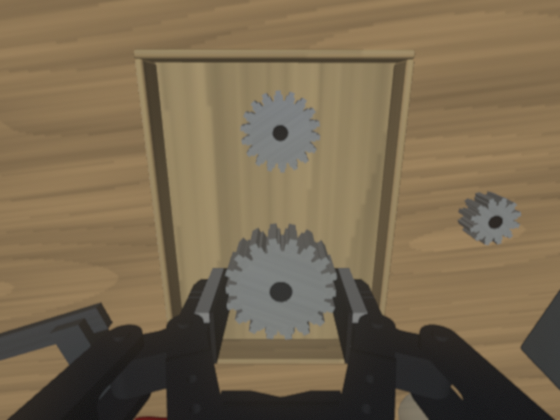

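step_arm(
  offset=[
    [-0.006, 0.3, -0.012],
    [-0.006, 0.55, -0.012],
    [-0.006, 0.61, -0.012],
    [-0.006, 0.61, -0.012],
    [-0.006, 0.61, -0.012],
    [-0.006, 0.61, -0.012],
    [-0.006, 0.61, -0.012],
    [-0.006, 0.61, -0.012],
    [-0.006, 0.3, -0.012],
    [-0.006, -0.1, -0.012],
  ],
  angular=[
    [0, 0, 0],
    [0, 0, 0],
    [0, 0, 0],
    [0, 0, 0],
    [0, 0, 0],
    [0, 0, 0],
    [0, 0, 0],
    [0, 0, 0],
    [0, 0, 0],
    [0, 0, 0],
  ],
  jaw=[-1, -1, -1, -1, 0.3, 0.6, 0.6, 0.6, 0.6, 0.6],
)

```text
clock: 22.65
ee_pos: [0.5139, -0.2547, 0.277]
ee_rot: [0.532, -0.528, -0.468, 0.469]
wrist_force: [1.3, -1.4, -0.0]
grip_width: 0.0685
```

Run:
```python
from h import *
save("w12",get_image("wrist"))
chunks((.5315,-.1035,.14,90),(.5315,-.1035,.02,90))
```

```text
t 22.7 grasp [ 0.5186 -0.257   0.132 ] yaw 82.97 j [-0.46, 0.42, -0.23, 0.92, 0.0, -0.34] w 0.0683 F [1.4, 0.5, 5.6]
wp 0 off [0.511, -0.028, 0.014] ang [0.006, -0.078, -0.003] minrows 2
wp 0 off [0.511, -0.027, -0.017] ang [0.006, -0.078, -0.003] minrows 2
wp 1 off [0.0, 0.8, 0.0] ang [0.0, 0.0, 0.0] minrows 3
```

View pics/w12.png

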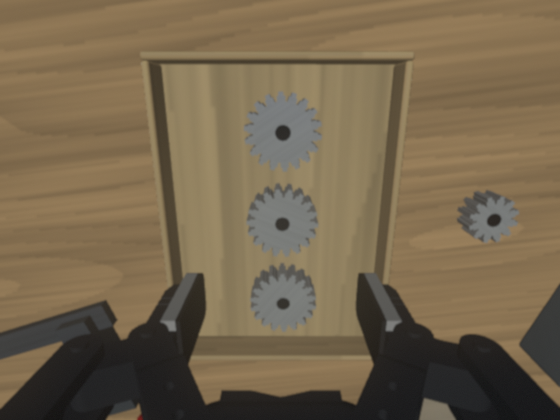

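All three 18-tooth gears lie flat in the tray (bores at about (283,132), (282,224), (283,303)). Now the small gears, starting with g12R.

step_arm(
  offset=[
    [0.3, -0.028, 0.014],
    [0.511, -0.028, 0.014],
    [0.511, -0.028, 0.014],
    [0.511, -0.028, 0.014],
  ],
  angular=[
    [0, -0.078, 0],
    [0, -0.078, 0],
    [0, -0.078, 0],
    [0, -0.078, 0],
  ],
  jaw=[0.3, 0.3, 0.3, 0.3],
)

```text
clock: 23.1
ee_pos: [0.5224, -0.1784, 0.2822]
ee_rot: [-0.515, 0.515, 0.485, -0.485]
wrist_force: [0.0, -1.1, -0.4]
grip_width: 0.0555
```

step_arm(
  offset=[
    [0.3, -0.028, -0.017],
    [0.511, -0.028, -0.017],
    [0.511, -0.028, -0.017],
    [0.511, -0.028, -0.017],
  ],
  angular=[
    [0, -0.078, 0],
    [0, -0.078, 0],
    [0, -0.078, 0],
    [0, -0.078, 0],
  ],
  jaw=[0.3, 0.3, 0.3, 0.3],
)

```text
clock: 23.5
ee_pos: [0.5297, -0.103, 0.2861]
ee_rot: [0.5, -0.5, -0.5, 0.5]
wrist_force: [-0.2, -0.2, 0.1]
grip_width: 0.0552
```

Run:
```python
from h import *
s=ctrl.sense();im=get_image("wrist");save("w13",im)
for k,v in G.items(): print(k,v,bore("wrist",v,s=s,im=im))
chunks((.5315,-.1036,.020,90))
```

```text
g18L (0.5297, 0.0829) (array([533.56527317, 216.72275038]), None)
g18M (0.5805, -0.2613) (array([ 77.7, 277.5]), array([ 74.7, 276.5]), 71, array([ 0.5796, -0.2634]))
g12R (0.5315, -0.1035) (array([279.6, 218.7]), array([279.1, 217.6]), 83, array([ 0.5307, -0.1039]))
g12L (0.45, 0.0699) (array([542.52461112, 102.56641833]), None)
g12M (0.4353, -0.0231) (array([404.1,  78.5]), array([404. ,  76.5]), 152, array([ 0.4341, -0.0233]))
g18R (0.4387, -0.1179) (array([257.41306133,  83.93269357]), None)
t 23.55 grasp [ 0.5297 -0.1036  0.1311] yaw 89.95 j [-0.19, 0.36, -0.32, 0.89, -0.0, -0.19] w 0.0556 F [-0.1, 0.1, -0.6]
wp 0 off [-0.0, 0.741, -0.012] ang [0.0, -0.001, -0.001] minrows 3
```

View pics/w13.png

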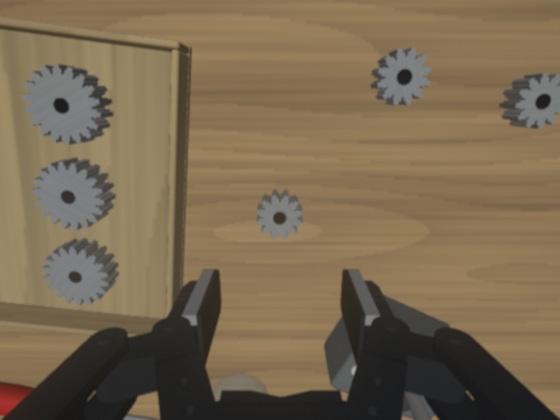

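step_arm(
  offset=[
    [0, 0.3, -0.012],
    [0, 0.6, -0.012],
    [0, 0.741, -0.012],
    [0, 0.741, -0.012],
    [0, 0.741, -0.012],
    [0, 0.741, -0.012],
    [0, 0.741, -0.012],
    [0, 0.741, -0.012],
    [0, 0.741, -0.012],
    [0, 0.741, -0.012],
  ],
  angular=[
    [0, 0, 0],
    [0, 0, 0],
    [0, 0, 0],
    [0, 0, 0],
    [0, 0, 0],
    [0, 0, 0],
    [0, 0, 0],
    [0, 0, 0],
    [0, 0, 0],
    [0, 0, 0],
  ],
  jaw=[0.3, 0.3, 0.3, 0.3, 0.3, -1, -1, -1, -1, -1],
)

```text
clock: 24.55
ee_pos: [0.5323, -0.103, 0.1771]
ee_rot: [-0.499, 0.501, 0.5, -0.499]
wrist_force: [-0.7, -0.7, 6.2]
grip_width: 0.0329
```

step_arm(
  offset=[
    [0, -0.2, 0],
    [0, -0.5, 0],
    [0, -0.85, 0],
    [0, -0.85, 0],
  ],
  angular=[
    [0, 0, 0],
    [0, 0, 0],
    [0, 0, 0],
    [0, 0, 0],
  ],
  jaw=[-1, -1, -1, -1],
)

```text
clock: 24.95
ee_pos: [0.5341, -0.103, 0.31]
ee_rot: [-0.496, 0.504, 0.503, -0.497]
wrist_force: [1.5, -0.8, -0.4]
grip_width: 0.0326
```

Run:
```python
from h import *
save("w14",get_image("wrist"))
chunks((.475,.272,.14,91),(.475,.272,.038,91))
```

```text
t 25.0 grasp [ 0.5347 -0.1031  0.1525] yaw 90.01 j [-0.19, 0.35, -0.28, 0.94, 0.0, -0.19] w 0.0325 F [0.3, -0.0, -1.0]
wp 0 off [0.833, 0.025, 0.129] ang [0.004, -0.007, -0.001] minrows 3
wp 0 off [0.834, 0.026, 0.125] ang [0.004, -0.007, -0.001] minrows 3
wp 0 off [0.834, 0.027, 0.12] ang [0.004, -0.007, -0.001] minrows 3
wp 1 off [0.0, 0.68, 0.0] ang [0.0, 0.0, 0.0] minrows 3
```

View pics/w14.png

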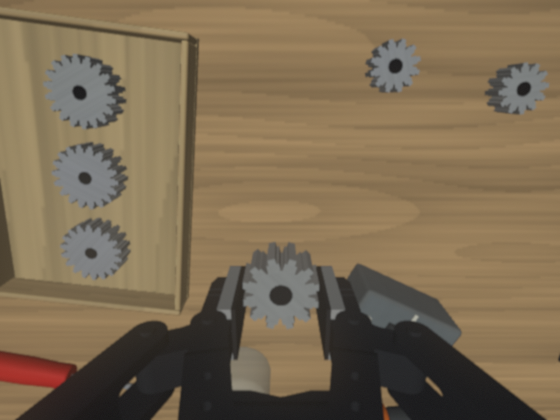

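step_arm(
  offset=[
    [0.3, 0, 0.1],
    [0.6, 0, 0.129],
    [0.833, 0, 0.129],
    [0.833, 0, 0.129],
    [0.833, 0, 0.129],
  ],
  angular=[
    [0, -0.007, 0],
    [0, -0.007, 0],
    [0, -0.007, 0],
    [0, -0.007, 0],
    [0, -0.007, 0],
  ],
  jaw=[-1, -1, -1, -1, -1],
)

```text
clock: 25.5
ee_pos: [0.5114, 0.023, 0.3017]
ee_rot: [0.498, -0.498, -0.501, 0.502]
wrist_force: [-0.0, 0.3, -0.5]
grip_width: 0.0328
```

step_arm(
  offset=[
    [0.3, 0, 0.05],
    [0.6, 0, 0.1],
    [0.833, 0, 0.125],
    [0.833, 0, 0.125],
    [0.833, 0, 0.125],
  ],
  angular=[
    [0, -0.007, 0],
    [0, -0.007, 0],
    [0, -0.007, 0],
    [0, -0.007, 0],
    [0, -0.007, 0],
  ],
  jaw=[-1, -1, -1, -1, -1],
)

```text
clock: 26.0
ee_pos: [0.4925, 0.1467, 0.3021]
ee_rot: [0.497, -0.497, -0.502, 0.503]
wrist_force: [0.1, -0.6, -0.9]
grip_width: 0.0327
```

step_arm(
  offset=[
    [0.3, 0, 0.05],
    [0.6, 0, 0.1],
    [0.833, 0, 0.12],
    [0.833, 0, 0.12],
    [0.833, 0, 0.12],
  ],
  angular=[
    [0, -0.007, 0],
    [0, -0.007, 0],
    [0, -0.007, 0],
    [0, -0.007, 0],
    [0, -0.007, 0],
  ],
  jaw=[-1, -1, -1, -1, -1],
)

```text
clock: 26.5
ee_pos: [0.4736, 0.2709, 0.3021]
ee_rot: [0.496, -0.496, -0.503, 0.504]
wrist_force: [0.0, 0.3, -1.1]
grip_width: 0.0324
```

Run:
```python
from h import *
save("w15",get_image("wrist"))
chunks((.475,.272,.038,91))
```

```text
t 26.55 grasp [0.4734 0.2701 0.1472] yaw 90.84 j [0.52, 0.36, -0.27, 0.94, -0.0, 0.5] w 0.0324 F [0.1, 0.0, -1.0]
wp 0 off [0.012, 0.728, -0.01] ang [-0.001, -0.004, -0.002] minrows 3
```

View pics/w15.png

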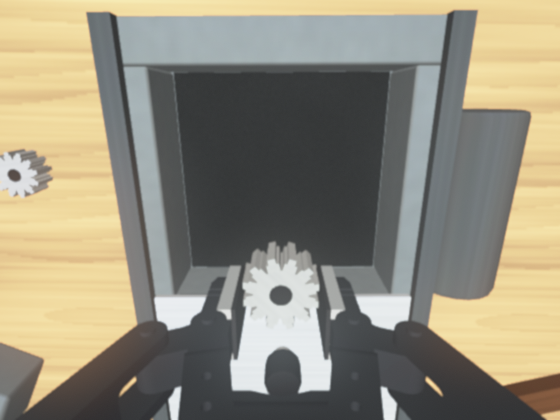

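Run:
```python
from h import *
s=ctrl.sense()
print("guard edge",toplane("wrist",200,297,.073,s),"rim inner near",toplane("wrist",280,66,.065,s),"L",toplane("wrist",148,68,.065,s),"R",toplane("wrist",416,68,.065,s))
print("casing front",toplane("wrist",280,16,.065,s),"gknob",toplane("wrist",283,365,.1,s))
```

```text
guard edge [0.51764703 0.21743167 0.073     ] rim inner near [0.37417175 0.26858629 0.065     ] L [0.37634229 0.19504336 0.065     ] R [0.37402126 0.34430467 0.065     ]
casing front [0.34960276 0.26821178 0.065     ] gknob [0.54819699 0.27320161 0.1       ]
```

step_arm(
  offset=[
    [0.005, 0.3, -0.01],
    [0.005, 0.6, -0.01],
    [0.005, 0.728, -0.01],
    [0.005, 0.728, -0.01],
    [0.005, 0.728, -0.01],
    [0.005, 0.728, -0.01],
    [0.005, 0.728, -0.01],
    [0.005, 0.728, -0.01],
    [0.005, 0.4, -0.01],
    [0.005, 0, -0.01],
  ],
  angular=[
    [0, 0, 0],
    [0, 0, 0],
    [0, 0, 0],
    [0, 0, 0],
    [0, 0, 0],
    [0, 0, 0],
    [0, 0, 0],
    [0, 0, 0],
    [0, 0, 0],
    [0, 0, 0],
  ],
  jaw=[-1, -1, -1, -1, -0.4, 0.2, 0.3, 0.3, 0.3, 0.3],
)

```text
clock: 27.55
ee_pos: [0.4738, 0.2723, 0.2926]
ee_rot: [0.496, -0.495, -0.503, 0.506]
wrist_force: [1.1, 0.4, -0.0]
grip_width: 0.0557
```

Run:
```python
from h import *
save("w16",get_image("wrist"))
chunks((.45,.0699,.14,91),(.45,.0699,.02,91))
```

```text
t 27.6 grasp [0.4782 0.2749 0.1472] yaw 90.96 j [0.52, 0.36, -0.27, 0.93, -0.0, 0.51] w 0.0557 F [1.7, 0.5, 5.7]
wp 0 off [-0.679, 0.019, 0.101] ang [0.006, -0.0, 0.004] minrows 3
wp 0 off [-0.679, 0.022, 0.101] ang [0.006, -0.0, 0.004] minrows 3
wp 1 off [0.0, 0.8, 0.0] ang [0.0, 0.0, 0.0] minrows 3
```

View pics/w16.png

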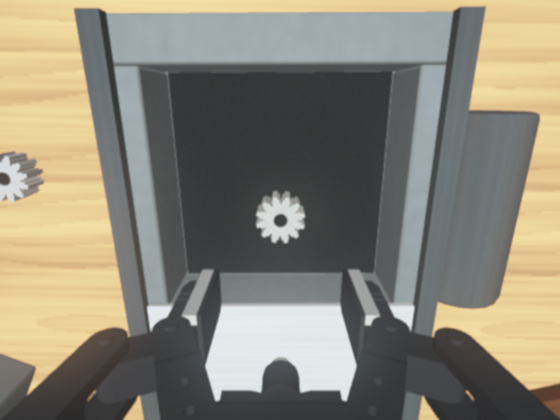

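Gear in the tub, bore at about (281,221). Next g12L.

step_arm(
  offset=[
    [-0.3, 0, 0.05],
    [-0.679, 0, 0.101],
    [-0.679, 0, 0.101],
    [-0.679, 0, 0.101],
    [-0.679, 0, 0.101],
  ],
  angular=[
    [0, 0, 0],
    [0, 0, 0],
    [0, 0, 0],
    [0, 0, 0],
    [0, 0, 0],
  ],
  jaw=[0.3, 0.3, 0.3, 0.3, 0.3],
)

```text
clock: 28.1
ee_pos: [0.4617, 0.1713, 0.2931]
ee_rot: [-0.496, 0.496, 0.505, -0.503]
wrist_force: [-0.0, 0.6, -0.3]
grip_width: 0.0555
```

step_arm(
  offset=[
    [-0.3, 0, 0.05],
    [-0.679, 0, 0.095],
    [-0.679, 0, 0.095],
    [-0.679, 0, 0.095],
    [-0.679, 0, 0.095],
  ],
  angular=[
    [0, 0, 0],
    [0, 0, 0],
    [0, 0, 0],
    [0, 0, 0],
    [0, 0, 0],
  ],
  jaw=[0.3, 0.3, 0.3, 0.3, 0.3],
)

```text
clock: 28.6
ee_pos: [0.4495, 0.0698, 0.2928]
ee_rot: [-0.496, 0.496, 0.505, -0.504]
wrist_force: [-0.6, -0.0, -0.1]
grip_width: 0.0554
```

Run:
```python
from h import *
s=ctrl.sense();im=get_image("wrist");save("w17",im)
for k,v in G.items(): print(k,v,bore("wrist",v,s=s,im=im))
chunks((.45,.0699,.020,90))
```

```text
g18L (0.5297, 0.0829) (array([293.63409191, 305.15627713]), None)
g18M (0.5805, -0.2613) (array([-104.49770466,  349.36721753]), None)
g12R (0.5315, -0.1035) (array([ 67.84932608, 303.51764608]), None)
g12L (0.45, 0.0699) (array([279.7, 213.7]), array([279.3, 212.8]), 70, array([0.4493, 0.0696]))
g12M (0.4353, -0.0231) (array([153.9, 192.6]), array([153.5, 191.4]), 80, array([ 0.4344, -0.0233]))
g18R (0.4387, -0.1179) (array([ 25.59914734, 194.79086801]), None)
t 28.65 grasp [0.4496 0.0702 0.1377] yaw 91.05 j [0.15, 0.22, -0.5, 0.84, 0.0, 0.14] w 0.0557 F [0.7, -1.0, 0.3]
wp 0 off [-0.002, 0.785, -0.003] ang [0.001, 0.023, 0.001] minrows 3
```

View pics/w17.png

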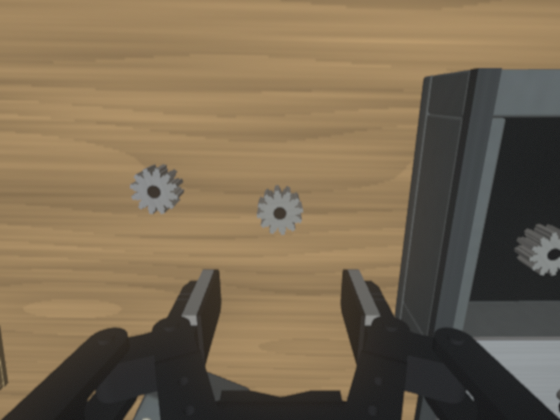

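step_arm(
  offset=[
    [0, 0.3, 0],
    [0, 0.6, 0],
    [0, 0.785, 0],
    [0, 0.785, 0],
    [0, 0.785, 0],
    [0, 0.785, 0],
    [0, 0.785, 0],
    [0, 0.785, 0],
    [0, 0.785, 0],
    [0, 0.785, 0],
  ],
  angular=[
    [0, 0, 0],
    [0, 0, 0],
    [0, 0, 0],
    [0, 0, 0],
    [0, 0, 0],
    [0, 0, 0],
    [0, 0, 0],
    [0, 0, 0],
    [0, 0, 0],
    [0, 0, 0],
  ],
  jaw=[0.3, 0.3, 0.3, 0.3, 0.3, -1, -1, -1, -1, -1],
)

```text
clock: 29.65
ee_pos: [0.4497, 0.069, 0.1768]
ee_rot: [-0.495, 0.496, 0.506, -0.503]
wrist_force: [-0.9, 2.0, 6.7]
grip_width: 0.0326
```

step_arm(
  offset=[
    [0, -0.2, 0],
    [0, -0.5, 0],
    [0, -0.85, 0],
    [0, -0.85, 0],
  ],
  angular=[
    [0, 0, 0],
    [0, 0, 0],
    [0, 0, 0],
    [0, 0, 0],
  ],
  jaw=[-1, -1, -1, -1],
)

```text
clock: 30.05
ee_pos: [0.4514, 0.069, 0.3093]
ee_rot: [-0.493, 0.499, 0.508, -0.5]
wrist_force: [1.5, -0.7, -1.6]
grip_width: 0.0329
```

Run:
```python
from h import *
chunks((.436,.270,.14,91),(.436,.270,.038,91))
```

```text
t 30.05 grasp [0.4535 0.0693 0.1543] yaw 90.94 j [0.15, 0.2, -0.48, 0.87, -0.0, 0.14] w 0.0329 F [1.5, -0.7, -1.6]
wp 0 off [0.671, 0.048, 0.041] ang [0.009, -0.001, 0.001] minrows 3
wp 0 off [0.671, 0.048, 0.04] ang [0.009, -0.001, 0.001] minrows 3
wp 1 off [0.0, 0.68, 0.0] ang [0.0, 0.0, 0.0] minrows 3
```

step_arm(
  offset=[
    [0.3, 0, 0.03],
    [0.6, 0, 0.041],
    [0.671, 0, 0.041],
    [0.671, 0, 0.041],
  ],
  angular=[
    [0, 0, 0],
    [0, 0, 0],
    [0, 0, 0],
    [0, 0, 0],
  ],
  jaw=[-1, -1, -1, -1],
)

```text
clock: 30.45
ee_pos: [0.4406, 0.1704, 0.3024]
ee_rot: [-0.495, 0.495, 0.505, -0.505]
wrist_force: [-0.0, -1.2, -0.5]
grip_width: 0.0325
```

step_arm(
  offset=[
    [0.3, 0, 0.03],
    [0.6, 0, 0.04],
    [0.671, 0, 0.04],
    [0.671, 0, 0.04],
    [0.671, 0, 0.04],
  ],
  angular=[
    [0, 0, 0],
    [0, 0, 0],
    [0, 0, 0],
    [0, 0, 0],
    [0, 0, 0],
  ],
  jaw=[-1, -1, -1, -1, -1],
)

```text
clock: 30.95
ee_pos: [0.433, 0.2682, 0.3019]
ee_rot: [0.496, -0.496, -0.503, 0.505]
wrist_force: [0.4, -0.5, -1.1]
grip_width: 0.0322
```

Run:
```python
from h import *
save("w18",get_image("wrist"))
chunks((.436,.270,.038,91))
```

```text
t 31.0 grasp [0.4328 0.2677 0.147 ] yaw 90.85 j [0.55, 0.3, -0.36, 0.91, -0.0, 0.54] w 0.0327 F [0.4, -1.3, -1.6]
wp 0 off [0.015, 0.727, -0.021] ang [-0.002, -0.003, -0.002] minrows 3
```

View pics/w18.png

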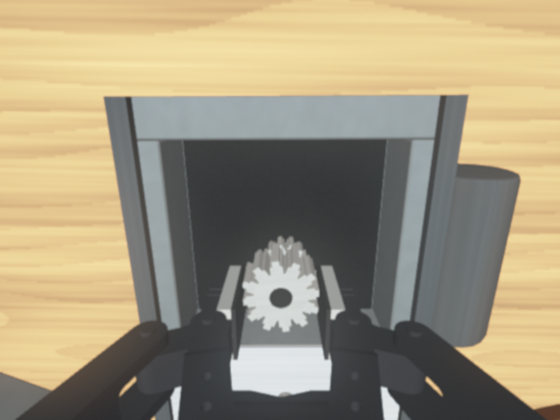

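step_arm(
  offset=[
    [0.005, 0.3, -0.01],
    [0.005, 0.6, -0.01],
    [0.005, 0.727, -0.01],
    [0.005, 0.727, -0.01],
    [0.005, 0.727, -0.01],
    [0.005, 0.727, -0.01],
    [0.005, 0.727, -0.01],
    [0.005, 0.727, -0.01],
    [0.005, 0.4, -0.01],
    [0.005, 0, -0.01],
  ],
  angular=[
    [0, 0, 0],
    [0, 0, 0],
    [0, 0, 0],
    [0, 0, 0],
    [0, 0, 0],
    [0, 0, 0],
    [0, 0, 0],
    [0, 0, 0],
    [0, 0, 0],
    [0, 0, 0],
  ],
  jaw=[-1, -1, -1, -1, -0.4, 0.2, 0.3, 0.3, 0.3, 0.3],
)

```text
clock: 32.0
ee_pos: [0.4338, 0.27, 0.2925]
ee_rot: [0.496, -0.496, -0.503, 0.506]
wrist_force: [0.9, 0.9, 0.0]
grip_width: 0.0552
```

Run:
```python
from h import *
save("w19",get_image("wrist"))
chunks((.4353,-.0231,.14,91),(.4353,-.0231,.02,91))
```

```text
t 32.05 grasp [0.4381 0.2727 0.1467] yaw 90.95 j [0.56, 0.3, -0.36, 0.9, -0.0, 0.54] w 0.0554 F [1.9, 0.9, 5.1]
wp 0 off [-0.983, 0.016, 0.021] ang [0.006, -0.001, 0.004] minrows 3
wp 0 off [-0.983, 0.019, 0.021] ang [0.006, -0.001, 0.004] minrows 3
wp 1 off [0.0, 0.8, 0.0] ang [0.0, 0.0, 0.0] minrows 3
```

View pics/w19.png

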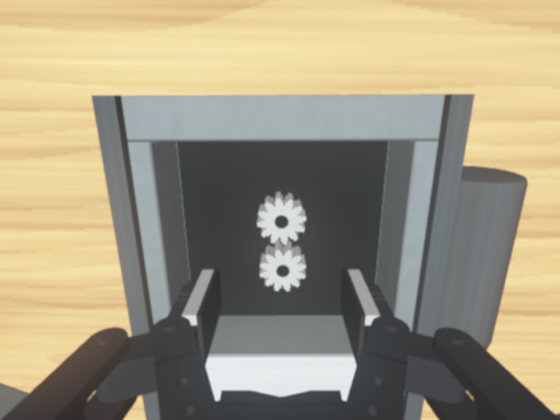

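Both small gears are in the tub at (281,222) and (283,270). Next the last one.

step_arm(
  offset=[
    [-0.3, 0, 0.01],
    [-0.6, 0, 0.02],
    [-0.983, 0, 0.021],
    [-0.983, 0, 0.021],
    [-0.983, 0, 0.021],
  ],
  angular=[
    [0, 0, 0],
    [0, 0, 0],
    [0, 0, 0],
    [0, 0, 0],
    [0, 0, 0],
  ],
  jaw=[0.3, 0.3, 0.3, 0.3, 0.3],
)

```text
clock: 32.55
ee_pos: [0.4339, 0.1218, 0.2929]
ee_rot: [-0.497, 0.497, 0.504, -0.503]
wrist_force: [0.5, 0.4, -0.2]
grip_width: 0.0556
```

step_arm(
  offset=[
    [-0.3, 0, 0.0],
    [-0.6, 0, 0.0],
    [-0.975, 0, 0.0],
    [-0.975, 0, 0.0],
    [-0.975, 0, 0.0],
  ],
  angular=[
    [0, 0, 0],
    [0, 0, 0],
    [0, 0, 0],
    [0, 0, 0],
    [0, 0, 0],
  ],
  jaw=[0.3, 0.3, 0.3, 0.3, 0.3],
)

```text
clock: 33.05
ee_pos: [0.437, -0.0234, 0.2926]
ee_rot: [-0.496, 0.496, 0.504, -0.503]
wrist_force: [-0.4, -0.3, -0.1]
grip_width: 0.0551
```

Run:
```python
from h import *
s=ctrl.sense();im=get_image("wrist");save("w20",im)
for k,v in G.items(): print(k,v,bore("wrist",v,s=s,im=im))
chunks((.4353,-.0231,.020,90))
```

```text
g18L (0.5297, 0.0829) (array([404.5, 319.5]), array([396.6, 327.5]), 692, array([0.5378, 0.0772]))
g18M (0.5805, -0.2613) (array([  7.47790945, 363.3163939 ]), None)
g12R (0.5315, -0.1035) (array([182.5, 318.5]), array([181.6, 323.1]), 1080, array([ 0.5361, -0.1046]))
g12L (0.45, 0.0699) (array([401.30793683, 231.04662856]), None)
g12M (0.4353, -0.0231) (array([280.1, 211. ]), array([279.9, 209.6]), 85, array([ 0.4342, -0.0233]))
g18R (0.4387, -0.1179) (array([153.91617804, 213.44510025]), None)
t 33.1 grasp [ 0.437  -0.0223  0.1375] yaw 90.95 j [-0.05, 0.2, -0.54, 0.83, 0.0, -0.07] w 0.0555 F [0.5, 0.5, -0.2]
wp 0 off [-0.005, 0.783, 0.011] ang [0.001, 0.021, 0.001] minrows 3
```

View pics/w20.png

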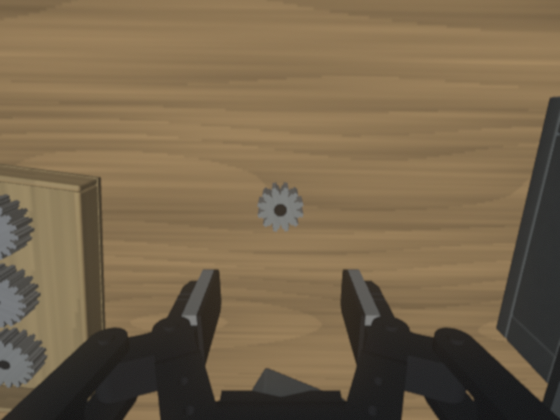

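step_arm(
  offset=[
    [0, 0.3, 0.011],
    [0, 0.6, 0.011],
    [0, 0.785, 0.011],
    [0, 0.785, 0.011],
    [0, 0.785, 0.011],
    [0, 0.785, 0.011],
    [0, 0.785, 0.011],
    [0, 0.785, 0.011],
    [0, 0.785, 0.011],
    [0, 0.785, 0.011],
  ],
  angular=[
    [0, 0, 0],
    [0, 0, 0],
    [0, 0, 0],
    [0, 0, 0],
    [0, 0, 0],
    [0, 0, 0],
    [0, 0, 0],
    [0, 0, 0],
    [0, 0, 0],
    [0, 0, 0],
  ],
  jaw=[0.3, 0.3, 0.3, 0.3, 0.3, -1, -1, -1, -1, -1],
)

```text
clock: 34.1
ee_pos: [0.4358, -0.0229, 0.1765]
ee_rot: [-0.495, 0.496, 0.505, -0.503]
wrist_force: [-0.9, 2.3, 6.2]
grip_width: 0.0329
```

step_arm(
  offset=[
    [0, -0.2, 0],
    [0, -0.5, 0],
    [0, -0.85, 0],
    [0, -0.85, 0],
  ],
  angular=[
    [0, 0, 0],
    [0, 0, 0],
    [0, 0, 0],
    [0, 0, 0],
  ],
  jaw=[-1, -1, -1, -1],
)

```text
clock: 34.5
ee_pos: [0.4375, -0.0234, 0.3091]
ee_rot: [-0.492, 0.499, 0.507, -0.501]
wrist_force: [1.0, 0.4, -0.9]
grip_width: 0.0324
```

Run:
```python
from h import *
chunks((.398,.270,.145,91),(.398,.270,.038,91))
```

```text
t 34.5 grasp [ 0.4396 -0.0235  0.1541] yaw 90.94 j [-0.05, 0.18, -0.52, 0.86, 0.0, -0.07] w 0.0324 F [1.0, 0.4, -0.9]
wp 0 off [0.98, 0.028, 0.116] ang [0.009, -0.001, -0.001] minrows 3
wp 0 off [0.98, 0.029, 0.115] ang [0.009, -0.001, -0.001] minrows 3
wp 1 off [0.0, 0.713, 0.0] ang [0.0, 0.0, 0.0] minrows 3
```

Run:
```python
from h import *
chunks((.438,.318,.15,1),(.438,.318,.038,1))
```

```text
t 34.5 grasp [ 0.4396 -0.0235  0.1541] yaw 90.94 j [-0.05, 0.18, -0.52, 0.86, 0.0, -0.07] w 0.0324 F [1.0, 0.4, -0.9]
wp 0 off [0.759, 0.009, -0.013] ang [0.005, 0.666, 0.004] minrows 4
wp 0 off [0.664, 0.007, 0.367] ang [0.005, 0.666, 0.004] minrows 4
wp 0 off [0.391, 0.007, 0.65] ang [0.005, 0.666, 0.004] minrows 4
wp 1 off [0.0, 0.747, 0.0] ang [0.0, 0.0, 0.0] minrows 3
```

step_arm(
  offset=[
    [0.2, 0, 0],
    [0.4, 0, 0],
    [0.6, 0, 0],
    [0.759, 0, 0],
    [0.759, 0, 0],
    [0.759, 0, 0],
  ],
  angular=[
    [0, 0.666, 0],
    [0, 0.666, 0],
    [0, 0.666, 0],
    [0, 0.666, 0],
    [0, 0.666, 0],
    [0, 0.666, 0],
  ],
  jaw=[-1, -1, -1, -1, -1, -1],
)

```text
clock: 35.1
ee_pos: [0.4325, 0.0907, 0.3023]
ee_rot: [-0.609, 0.609, 0.359, -0.359]
wrist_force: [-0.1, -0.4, -1.1]
grip_width: 0.0327
```

step_arm(
  offset=[
    [0.2, 0, 0.1],
    [0.4, 0, 0.2],
    [0.6, 0, 0.3],
    [0.664, 0, 0.367],
    [0.664, 0, 0.367],
    [0.664, 0, 0.367],
  ],
  angular=[
    [0, 0.666, 0],
    [0, 0.666, 0],
    [0, 0.666, 0],
    [0, 0.666, 0],
    [0, 0.666, 0],
    [0, 0.666, 0],
  ],
  jaw=[-1, -1, -1, -1, -1, -1],
)

```text
clock: 35.7
ee_pos: [0.4329, 0.2034, 0.302]
ee_rot: [-0.681, 0.682, 0.189, -0.19]
wrist_force: [-0.4, -0.6, -0.9]
grip_width: 0.0325
```

step_arm(
  offset=[
    [0.1, 0, 0.2],
    [0.2, 0, 0.4],
    [0.3, 0, 0.5],
    [0.391, 0, 0.65],
    [0.391, 0, 0.65],
    [0.391, 0, 0.65],
  ],
  angular=[
    [0, 0.666, 0],
    [0, 0.666, 0],
    [0, 0.666, 0],
    [0, 0.666, 0],
    [0, 0.666, 0],
    [0, 0.666, 0],
  ],
  jaw=[-1, -1, -1, -1, -1, -1],
)

```text
clock: 36.3
ee_pos: [0.4333, 0.317, 0.3019]
ee_rot: [-0.707, 0.708, 0.006, -0.007]
wrist_force: [0.1, 0.6, -1.0]
grip_width: 0.0327
```

Run:
```python
from h import *
save("w21",get_image("wrist"))
chunks((.438,.318,.038,1))
```

```text
t 36.35 grasp [0.433  0.3164 0.1469] yaw 1.03 j [0.63, 0.34, -0.3, 0.93, -0.0, 2.18] w 0.0329 F [0.6, -0.5, -1.2]
wp 0 off [0.033, 0.726, 0.01] ang [0.002, 0.001, -0.001] minrows 3
```

View pics/w21.png

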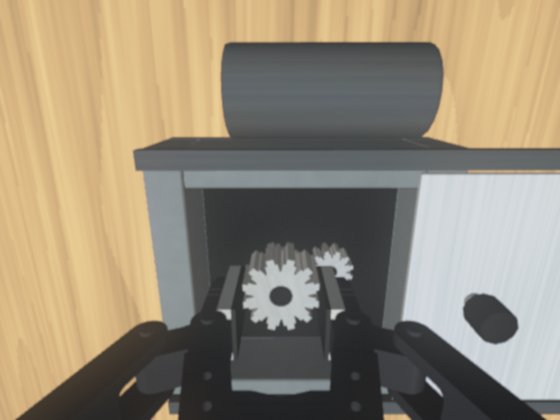

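step_arm(
  offset=[
    [0.03, 0.3, 0.005],
    [0.03, 0.6, 0.005],
    [0.03, 0.726, 0.005],
    [0.03, 0.726, 0.005],
    [0.03, 0.726, 0.005],
    [0.03, 0.726, 0.005],
    [0.03, 0.726, 0.005],
    [0.03, 0.726, 0.005],
    [0.03, 0.4, 0.005],
    [0.03, -0.1, 0.005],
  ],
  angular=[
    [0, 0, 0],
    [0, 0, 0],
    [0, 0, 0],
    [0, 0, 0],
    [0, 0, 0],
    [0, 0, 0],
    [0, 0, 0],
    [0, 0, 0],
    [0, 0, 0],
    [0, 0, 0],
  ],
  jaw=[-1, -1, -1, -1, -0.4, 0, 0.2, 0.2, 0.2, 0.2],
)

```text
clock: 37.35
ee_pos: [0.4367, 0.3184, 0.292]
ee_rot: [-0.706, 0.708, 0.005, -0.008]
wrist_force: [2.0, 1.6, 0.4]
grip_width: 0.0515
```

Run:
```python
from h import *
save("w22",get_image("wrist"));save("s22",get_image("scene"))
st()
```

```text
t 37.45 grasp [0.4417 0.322  0.1442] yaw 1.05 j [0.63, 0.35, -0.29, 0.91, -0.0, 2.18] w 0.0516 F [1.4, 1.2, 0.3]
```

View pics/w22.png

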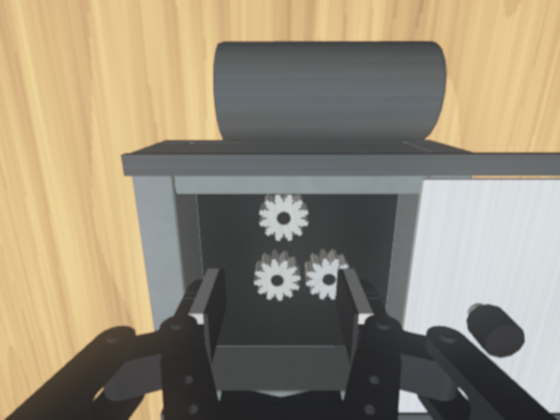

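View pics/s22.png

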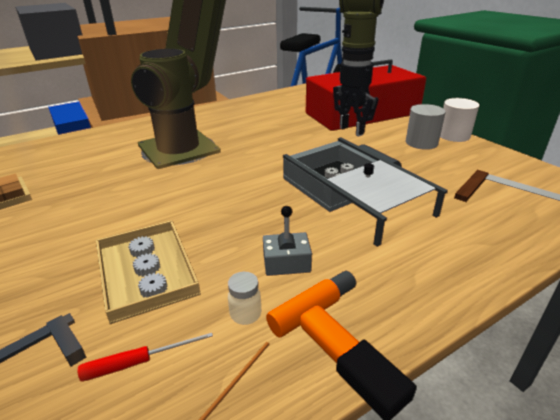

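Run:
```python
from h import *
s=ctrl.sense();print(toplane("wrist",497,334,.103,s))
chunks((.563,.271,.19,91),(.563,.271,.097,91))
```

```text
[0.56906387 0.27691422 0.103     ]
t 37.45 grasp [0.4417 0.322  0.1442] yaw 1.05 j [0.63, 0.35, -0.29, 0.91, -0.0, 2.18] w 0.0516 F [1.4, 1.2, 0.3]
wp 0 off [0.409, -0.149, -0.172] ang [0.002, -0.999, 0.009] minrows 6
wp 0 off [0.166, -0.152, -0.41] ang [0.002, -0.999, 0.009] minrows 6
wp 1 off [0.0, 0.62, 0.0] ang [0.0, 0.0, 0.0] minrows 2
```

step_arm(
  offset=[
    [0, -0.2, 0],
    [0.3, -0.2, -0.1],
    [0.409, -0.2, -0.172],
    [0.409, -0.2, -0.172],
    [0.409, -0.2, -0.172],
    [0.409, -0.2, -0.172],
    [0.409, -0.2, -0.172],
  ],
  angular=[
    [0, -0.999, 0],
    [0, -0.999, 0],
    [0, -0.999, 0],
    [0, -0.999, 0],
    [0, -0.999, 0],
    [0, -0.999, 0],
    [0, -0.999, 0],
  ],
  jaw=[0.4, 0.4, 0.4, 0.4, 0.4, 0.4, 0.4],
)

```text
clock: 38.15
ee_pos: [0.4993, 0.2942, 0.3222]
ee_rot: [-0.651, 0.651, 0.276, -0.276]
wrist_force: [1.0, 0.8, 0.3]
grip_width: 0.0593
```

step_arm(
  offset=[
    [0.1, -0.1, -0.2],
    [0.166, -0.15, -0.41],
    [0.166, -0.15, -0.41],
    [0.166, -0.15, -0.41],
    [0.166, -0.15, -0.41],
    [0.166, -0.15, -0.41],
    [0.166, -0.15, -0.41],
  ],
  angular=[
    [0, -0.999, 0],
    [0, -0.999, 0],
    [0, -0.999, 0],
    [0, -0.999, 0],
    [0, -0.999, 0],
    [0, -0.999, 0],
    [0, -0.999, 0],
  ],
  jaw=[0.4, 0.4, 0.4, 0.4, 0.4, 0.4, 0.4],
)

```text
clock: 38.85
ee_pos: [0.5608, 0.2695, 0.3446]
ee_rot: [0.496, -0.496, -0.504, 0.504]
wrist_force: [-0.2, -0.2, 0.6]
grip_width: 0.06
```

Run:
```python
from h import *
s=ctrl.sense();save("w23",get_image("wrist")); print(proj("wrist",(.565,.271,.103),s))
chunks((.565,.271,.097,91))
```

```text
[282.08981876 235.45766758]
t 38.9 grasp [0.5608 0.2695 0.1896] yaw 90.87 j [0.45, 0.45, -0.0, 1.12, -0.0, 0.43] w 0.0597 F [0.4, -0.6, 0.2]
wp 0 off [0.009, 0.617, -0.028] ang [0.0, -0.003, -0.0] minrows 2
```

View pics/w23.png

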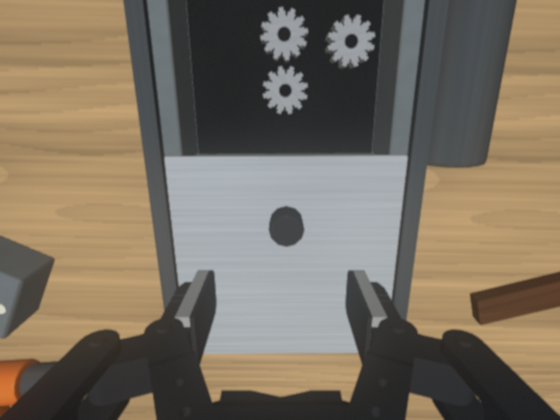

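step_arm(
  offset=[
    [0.03, 0.3, -0.015],
    [0.03, 0.6, -0.015],
    [0.03, 0.61, -0.015],
    [0.03, 0.61, -0.015],
    [0.03, 0.61, -0.015],
    [0.03, 0.61, -0.015],
    [0.03, 0.61, -0.015],
    [0.03, 0.61, -0.015],
    [0.03, 0.61, -0.015],
    [0.03, 0.61, -0.015],
  ],
  angular=[
    [0, 0, 0],
    [0, 0, 0],
    [0, 0, 0],
    [0, 0, 0],
    [0, 0, 0],
    [0, 0, 0],
    [0, 0, 0],
    [0, 0, 0],
    [0, 0, 0],
    [0, 0, 0],
  ],
  jaw=[0.4, 0.4, 0.4, 0.4, -1, -1, -1, -1, -1, -1],
)

```text
clock: 39.9
ee_pos: [0.5642, 0.2735, 0.2561]
ee_rot: [-0.495, 0.498, 0.505, -0.503]
wrist_force: [-1.1, -3.8, 5.7]
grip_width: 0.0219
```

Run:
```python
from h import *
s=ctrl.sense();save("w24",get_image("wrist")); 
chunks((.410,.271,.099,91))
```

```text
t 39.95 grasp [0.565  0.2733 0.1011] yaw 90.89 j [0.45, 0.52, -0.13, 0.91, -0.0, 0.44] w 0.022 F [0.0, -4.3, 6.3]
wp 0 off [-0.0, 0.004, 0.514] ang [0.003, -0.001, -0.001] minrows 2
wp 0 off [0.0, 0.006, 0.514] ang [0.003, -0.001, -0.001] minrows 2
```

View pics/w24.png

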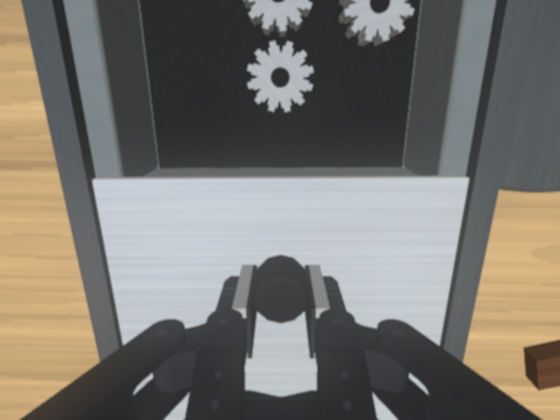

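step_arm(
  offset=[
    [0, 0, 0.1],
    [0, 0, 0.2],
    [0, 0, 0.3],
    [0, 0, 0.4],
    [0, 0, 0.5],
    [0, 0, 0.6],
    [0, 0, 0.7],
    [0, 0, 0.8],
    [0, 0, 0.9],
    [0, 0, 0.9],
  ],
  angular=[
    [0, 0, 0],
    [0, 0, 0],
    [0, 0, 0],
    [0, 0, 0],
    [0, 0, 0],
    [0, 0, 0],
    [0, 0, 0],
    [0, 0, 0],
    [0, 0, 0],
    [0, 0, 0],
  ],
  jaw=[-1, -1, -1, -1, -1, -1, -1, -1, -1, -1],
)

```text
clock: 40.95
ee_pos: [0.4275, 0.2709, 0.256]
ee_rot: [-0.495, 0.497, 0.505, -0.504]
wrist_force: [-1.1, -5.2, 11.1]
grip_width: 0.0219
```

step_arm(
  offset=[
    [0, 0, 0.05],
    [0, 0, 0.1],
    [0, 0, 0.13],
    [0, 0, 0.16],
    [0, 0, 0.16],
  ],
  angular=[
    [0, 0, 0],
    [0, 0, 0],
    [0, 0, 0],
    [0, 0, 0],
    [0, 0, 0],
  ],
  jaw=[-1, -1, -1, -1, -1],
)

```text
clock: 41.45
ee_pos: [0.4088, 0.271, 0.2561]
ee_rot: [-0.491, 0.502, 0.507, -0.5]
wrist_force: [12.9, -8.4, -0.4]
grip_width: 0.0216
```

Run:
```python
from h import *
st();save("w25",get_image("wrist")); save("s25",get_image("scene"),(260,60,480,260),3)
```

```text
t 41.45 grasp [0.4114 0.2704 0.1012] yaw 90.8 j [0.59, 0.31, -0.49, 0.76, -0.01, 0.57] w 0.0216 F [12.9, -8.4, -0.4]
```

View pics/w25.png

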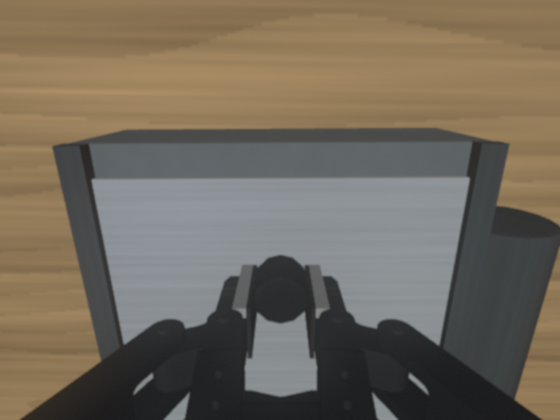

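View pics/s25.png

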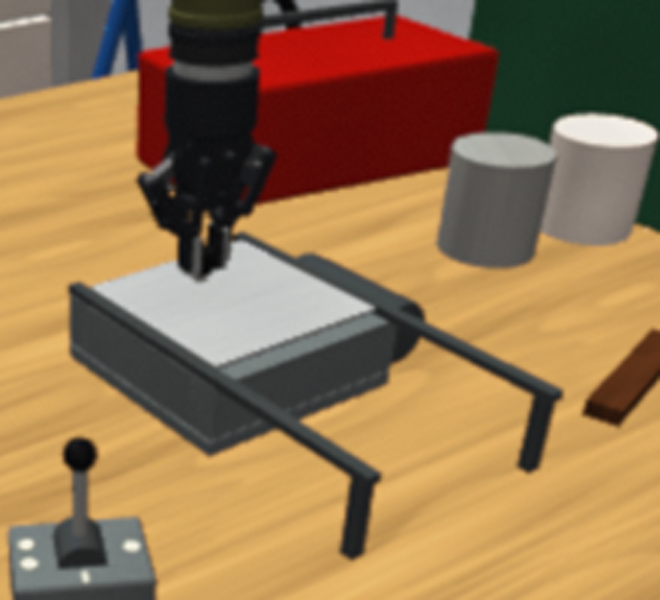

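step_arm(
  offset=[
    [0, 0, 0.01],
    [0, 0, 0.01],
    [0, 0, 0.01],
    [0, 0, 0.01],
    [0, 0, 0.01],
    [0, -0.3, 0.01],
    [0, -0.6, 0.01],
    [0, -0.6, 0.01],
  ],
  angular=[
    [0, 0, 0],
    [0, 0, 0],
    [0, 0, 0],
    [0, 0, 0],
    [0, 0, 0],
    [0, 0, 0],
    [0, 0, 0],
    [0, 0, 0],
  ],
  jaw=[-1, -0.2, 0.2, 0.4, 0.4, 0.4, 0.4, 0.4],
)

```text
clock: 42.35
ee_pos: [0.4043, 0.2729, 0.3488]
ee_rot: [-0.495, 0.496, 0.508, -0.5]
wrist_force: [0.7, 1.3, -0.8]
grip_width: 0.0597
```

Run:
```python
from h import *
s=ctrl.sense();save("w26",get_image("wrist")); 
for d in (0,.008): print(proj("wrist",(.45+d-.085,.271,.073),s))
chunks((.647,-.010,.24,64),(.647,-.010,.125,64))
```

```text
[275.99338131 157.7947924 ]
[275.84102534 168.8336759 ]
t 42.4 grasp [0.4045 0.273  0.1913] yaw 90.97 j [0.59, 0.23, -0.34, 1.0, 0.0, 0.58] w 0.0599 F [0.5, -0.4, -0.5]
wp 0 off [-0.954, -0.161, -0.796] ang [0.003, 0.3, 0.003] minrows 4
wp 0 off [-0.743, -0.161, -0.996] ang [0.003, 0.3, 0.003] minrows 4
wp 1 off [0.0, 0.767, 0.0] ang [0.0, 0.0, 0.0] minrows 3
```

View pics/w26.png

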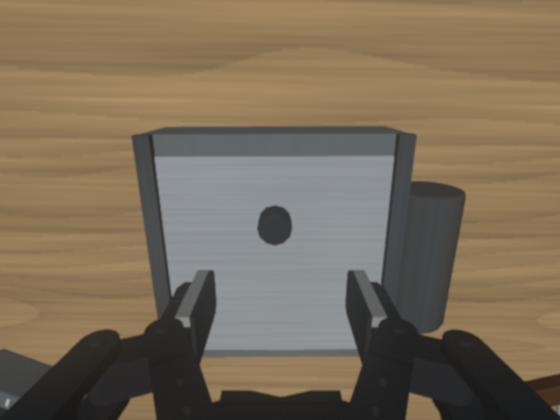

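step_arm(
  offset=[
    [-0.1, -0.2, -0.1],
    [-0.4, -0.3, -0.3],
    [-0.7, -0.33, -0.5],
    [-0.954, -0.33, -0.796],
    [-0.954, -0.33, -0.796],
    [-0.954, -0.33, -0.796],
    [-0.954, -0.33, -0.796],
  ],
  angular=[
    [0, 0.3, 0],
    [0, 0.3, 0],
    [0, 0.3, 0],
    [0, 0.3, 0],
    [0, 0.3, 0],
    [0, 0.3, 0],
    [0, 0.3, 0],
  ],
  jaw=[0.8, 0.8, 0.8, 0.8, 0.8, 0.8, 0.8],
)

```text
clock: 43.1
ee_pos: [0.5236, 0.1304, 0.3914]
ee_rot: [0.552, -0.551, -0.441, 0.443]
wrist_force: [-0.3, 0.1, -0.1]
grip_width: 0.0768
```

step_arm(
  offset=[
    [-0.2, 0, -0.3],
    [-0.4, 0, -0.6],
    [-0.6, 0, -0.8],
    [-0.743, 0, -0.996],
    [-0.743, 0, -0.996],
    [-0.743, 0, -0.996],
  ],
  angular=[
    [0, 0.3, 0],
    [0, 0.3, 0],
    [0, 0.3, 0],
    [0, 0.3, 0],
    [0, 0.3, 0],
    [0, 0.3, 0],
  ],
  jaw=[0.8, 0.8, 0.8, 0.8, 0.8, 0.8],
)

```text
clock: 43.7
ee_pos: [0.6453, -0.0099, 0.3917]
ee_rot: [0.6, -0.599, -0.374, 0.375]
wrist_force: [0.8, -0.6, 0.2]
grip_width: 0.0771
```

Run:
```python
from h import *
st();s=ctrl.sense();save("w27",get_image("wrist"));print(proj("wrist",(.647,-.01,.125),s))
chunks((.647,-.010,.122,64))
```

```text
t 43.7 grasp [ 0.6449 -0.0097  0.2367] yaw 63.99 j [-0.02, 0.48, 0.16, 1.26, 0.0, 0.44] w 0.0771 F [0.8, -0.6, 0.2]
[281.0669846  220.10651784]
t 43.75 grasp [ 0.6445 -0.0092  0.237 ] yaw 64.05 j [-0.01, 0.48, 0.16, 1.26, 0.0, 0.44] w 0.0766 F [-1.1, 0.0, 0.4]
wp 0 off [0.002, 0.767, -0.016] ang [-0.003, 0.001, -0.0] minrows 3
```

View pics/w27.png

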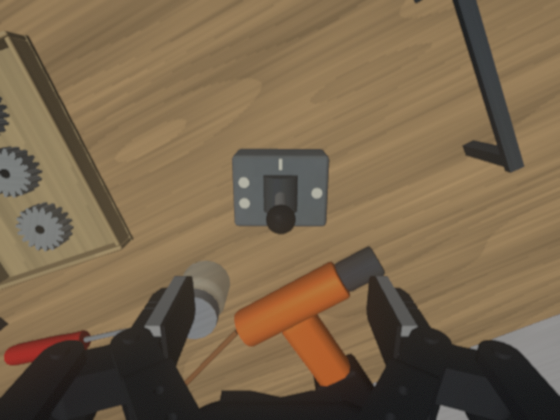

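step_arm(
  offset=[
    [0, 0.3, -0.012],
    [0, 0.6, -0.012],
    [0, 0.767, -0.012],
    [0, 0.767, -0.012],
    [0, 0.767, -0.012],
    [0, 0.767, -0.012],
    [0, 0.767, -0.012],
    [0, 0.767, -0.012],
    [0, 0.767, -0.012],
    [0, 0.767, -0.012],
  ],
  angular=[
    [0, 0, 0],
    [0, 0, 0],
    [0, 0, 0],
    [0, 0, 0],
    [0, 0, 0],
    [0, 0, 0],
    [0, 0, 0],
    [0, 0, 0],
    [0, 0, 0],
    [0, 0, 0],
  ],
  jaw=[0.8, 0.8, 0.8, 0.8, 0.4, 0, -0.4, -1, -1, -1],
)

```text
clock: 44.75
ee_pos: [0.6482, -0.0118, 0.2797]
ee_rot: [-0.599, 0.6, 0.376, -0.373]
wrist_force: [-0.2, 0.5, 6.2]
grip_width: 0.0187
```

Run:
```python
from h import *
a=.42;xb=np.array([np.cos(np.radians(64)),np.sin(np.radians(64))])*.07*np.sin(a)
chunks((.647+xb[0],-.01+xb[1],.118,64))
```

```text
t 44.75 grasp [ 0.6487 -0.0117  0.1247] yaw 63.94 j [-0.02, 0.54, -0.04, 1.0, 0.0, 0.44] w 0.0187 F [-0.2, 0.5, 6.2]
wp 0 off [0.197, 0.045, 0.013] ang [0.004, -0.001, 0.002] minrows 1
```

step_arm(
  offset=[
    [0.05, 0.004, 0],
    [0.1, 0.012, 0],
    [0.15, 0.026, 0],
    [0.19, 0.04, 0],
    [0.197, 0.042, 0],
    [0.197, 0.042, 0],
    [0.197, 0.042, 0],
    [0.197, 0.042, 0],
    [0.197, 0.042, 0],
    [0.197, 0.042, 0],
  ],
  angular=[
    [0, 0, 0],
    [0, 0, 0],
    [0, 0, 0],
    [0, 0, 0],
    [0, 0, 0],
    [0, 0, 0],
    [0, 0, 0],
    [0, 0, 0],
    [0, 0, 0],
    [0, 0, 0],
  ],
  jaw=[-1, -1, -1, -1, -1, -1, -1, -1, -1, -1],
)

```text
clock: 45.75
ee_pos: [0.6587, 0.0101, 0.2737]
ee_rot: [-0.597, 0.604, 0.37, -0.377]
wrist_force: [-8.3, -14.0, 13.1]
grip_width: 0.019
```

Run:
```python
from h import *
st();save("w28",get_image("wrist"));save("s28",get_image("scene"),(210,170,360,290),5)
```

```text
t 45.75 grasp [0.6582 0.0079 0.1187] yaw 63.73 j [0.02, 0.56, -0.01, 1.01, -0.01, 0.48] w 0.019 F [-8.3, -14.0, 13.1]
```

View pics/s28.png

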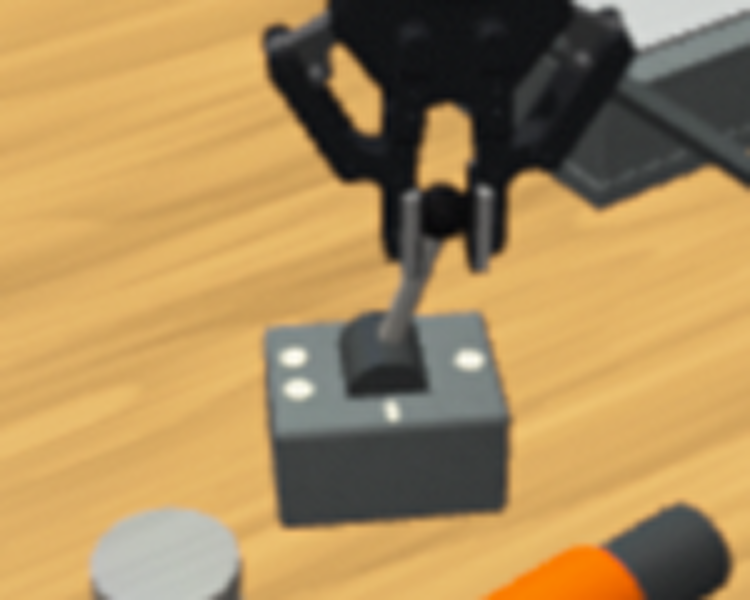

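step_arm(
  offset=[
    [0, 0, 0],
    [0, 0, 0],
    [0, 0, 0],
    [0.02, 0, 0],
    [0.04, 0, 0],
    [0.06, 0, 0],
    [0.06, 0, 0],
    [0.06, 0, 0],
  ],
  angular=[
    [0, 0, 0],
    [0, 0, 0],
    [0, 0, 0],
    [0, 0, 0],
    [0, 0, 0],
    [0, 0, 0],
    [0, 0, 0],
    [0, 0, 0],
  ],
  jaw=[-0.25, -0.25, -0.25, -0.25, -0.25, -0.25, -0.25, -0.25],
)

```text
clock: 46.65
ee_pos: [0.663, 0.0191, 0.2709]
ee_rot: [-0.598, 0.603, 0.37, -0.377]
wrist_force: [-4.5, -15.0, 5.7]
grip_width: 0.0318
```

Run:
```python
from h import *
st();save("w29",get_image("wrist"));save("s29",get_image("scene"),(210,170,360,290),5)
xb=np.array([np.cos(np.radians(64)),np.sin(np.radians(64)),0])
for a in (.3,.36,.42): 
  p=np.array([.647,-.010,.055])+.07*(np.sin(a)*xb+np.cos(a)*np.array([0,0,1])); print(a,(proj("scene",p)-[210,170])*5)
```

```text
t 46.65 grasp [0.6623 0.0172 0.116 ] yaw 63.79 j [0.03, 0.57, 0.0, 1.01, -0.01, 0.49] w 0.0318 F [-4.5, -15.0, 5.7]
0.3 [434.10607296 207.38577808]
0.36 [444.72052464 209.66144861]
0.42 [455.05716795 212.47548157]
```

View pics/s29.png

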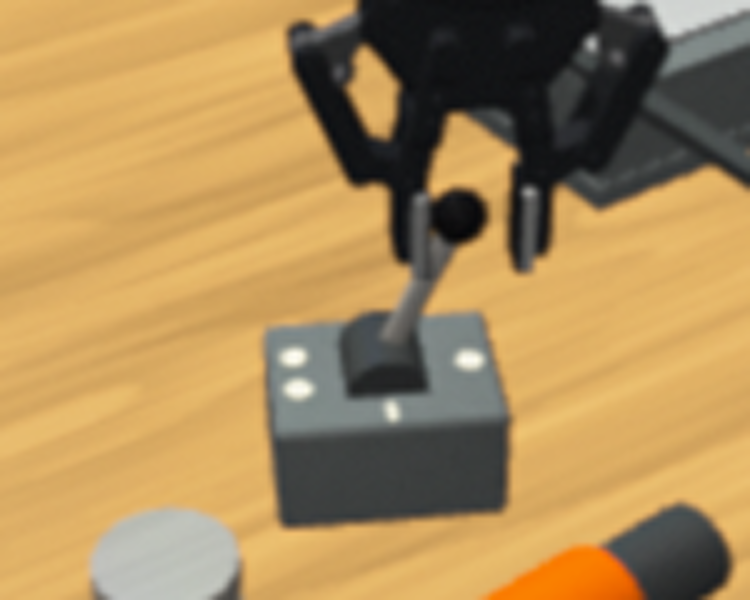

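step_arm(
  offset=[
    [0, 0, 0],
    [-0.03, 0, 0],
    [-0.03, 0, 0],
    [-0.03, 0, 0],
    [-0.03, 0, 0],
    [-0.03, 0, 0],
    [-0.03, 0, 0],
    [-0.03, 0, 0],
    [-0.03, 0, 0],
    [-0.03, 0, 0],
  ],
  angular=[
    [0, 0, 0],
    [0, 0, 0],
    [0, 0, 0],
    [0, 0, 0],
    [0, 0, 0],
    [0, 0, 0],
    [0, 0, 0],
    [0, 0, 0],
    [0, 0, 0],
    [0, 0, 0],
  ],
  jaw=[-0.25, -0.25, -0.25, -0.25, -0.25, -0.25, -0.25, -0.25, -0.25, -0.25],
)

```text
clock: 47.75
ee_pos: [0.6622, 0.0174, 0.2711]
ee_rot: [-0.599, 0.601, 0.373, -0.376]
wrist_force: [-2.7, -8.2, 4.8]
grip_width: 0.0319
```

step_arm(
  offset=[
    [0, 0, 0],
    [0, 0, 0],
    [0, 0, 0],
    [0, 0, 0],
    [0, 0, 0],
    [0, 0, 0],
    [0, 0, 0],
    [0, 0, 0],
    [0, 0, 0],
    [0, 0, 0],
  ],
  angular=[
    [0, 0, 0],
    [0, 0, 0],
    [0, 0, 0],
    [0, 0, 0],
    [0, 0, 0],
    [0, 0, 0],
    [0, 0, 0],
    [0, 0, 0],
    [0, 0, 0],
    [0, 0, 0],
  ],
  jaw=[-0.25, -0.25, -0.25, -0.25, -0.25, -0.25, -0.25, -0.25, -0.25, -0.25],
)

```text
clock: 48.75
ee_pos: [0.6622, 0.0174, 0.2712]
ee_rot: [-0.599, 0.601, 0.373, -0.375]
wrist_force: [-2.3, -7.9, 3.8]
grip_width: 0.032
```

step_arm(
  offset=[
    [0, 0, 0],
    [0, 0, 0],
    [0, 0, 0],
    [0, 0, 0],
    [0, 0, 0],
    [0, 0, 0],
    [0, 0, 0],
    [0, 0, 0],
  ],
  angular=[
    [0, 0, 0],
    [0, 0, 0],
    [0, 0, 0],
    [0, 0, 0],
    [0, 0, 0],
    [0, 0, 0],
    [0, 0, 0],
    [0, 0, 0],
  ],
  jaw=[-0.25, -0.25, -0.25, -0.25, -0.25, -0.25, -0.25, -0.25],
)

```text
clock: 49.55
ee_pos: [0.6622, 0.0174, 0.2711]
ee_rot: [-0.599, 0.601, 0.373, -0.375]
wrist_force: [-2.7, -7.8, 4.7]
grip_width: 0.032
```

Run:
```python
from h import *
save("s30",get_image("scene"),(210,170,360,290),5)
xb=np.array([np.cos(np.radians(64)),np.sin(np.radians(64))])*.010
chunks((.647+xb[0],-.01+xb[1],.122,64),(.647,-.01,.125,64))
```

```text
t 49.6 grasp [0.662  0.0166 0.1161] yaw 63.89 j [0.03, 0.57, -0.0, 1.0, -0.01, 0.48] w 0.032 F [-2.2, -7.9, 2.8]
wp 0 off [-0.142, -0.038, 0.011] ang [0.001, -0.002, -0.007] minrows 1
wp 1 off [-0.067, -0.02, -0.0] ang [0.0, 0.0, 0.0] minrows 1
```

View pics/s30.png

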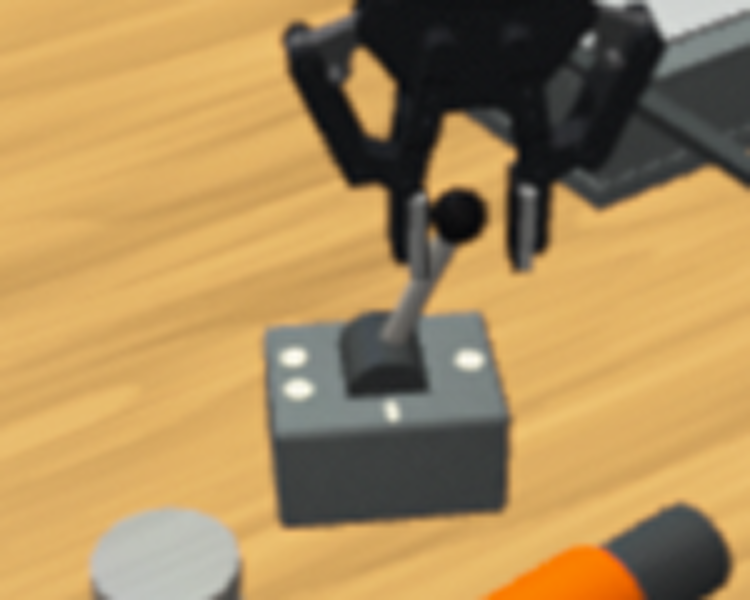

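step_arm(
  offset=[
    [0, 0, 0],
    [0, 0, 0],
    [0, 0, 0],
    [-0.08, -0.02, 0],
    [-0.15, -0.038, 0],
    [-0.15, -0.038, 0],
    [-0.15, -0.038, 0],
  ],
  angular=[
    [0, 0, 0],
    [0, 0, 0],
    [0, 0, 0],
    [0, 0, 0],
    [0, 0, 0],
    [0, 0, 0],
    [0, 0, 0],
  ],
  jaw=[0.3, 0.8, 0.8, 0.8, 0.8, 0.8, 0.8],
)

```text
clock: 50.3
ee_pos: [0.6525, -0.002, 0.2773]
ee_rot: [-0.6, 0.6, 0.374, -0.374]
wrist_force: [-0.3, 0.1, -0.2]
grip_width: 0.0768
```

step_arm(
  offset=[
    [0, 0, 0],
    [0, 0, 0],
    [0, 0, 0],
    [0, 0, 0],
    [0, 0, 0],
    [0, 0, 0],
    [0, 0, 0],
    [0, 0, 0],
  ],
  angular=[
    [0, 0, 0],
    [0, 0, 0],
    [0, 0, 0],
    [0, 0, 0],
    [0, 0, 0],
    [0, 0, 0],
    [0, 0, 0],
    [0, 0, 0],
  ],
  jaw=[0.4, 0, -0.3, -0.6, -1, -1, -1, -1],
)

```text
clock: 51.1
ee_pos: [0.6532, -0.0011, 0.2778]
ee_rot: [-0.6, 0.6, 0.375, -0.374]
wrist_force: [0.6, 3.2, 5.5]
grip_width: 0.0188
```

Run:
```python
from h import *
save("s31",get_image("scene"),(210,170,360,290),5)
chunks((.647,-.01,.125,64))
```

```text
t 51.15 grasp [ 0.6535 -0.0009  0.1228] yaw 63.97 j [-0.0, 0.55, -0.02, 1.0, 0.0, 0.45] w 0.019 F [1.5, 3.0, 4.8]
wp 0 off [-0.071, -0.015, 0.011] ang [0.002, -0.001, 0.002] minrows 1
```

View pics/s31.png

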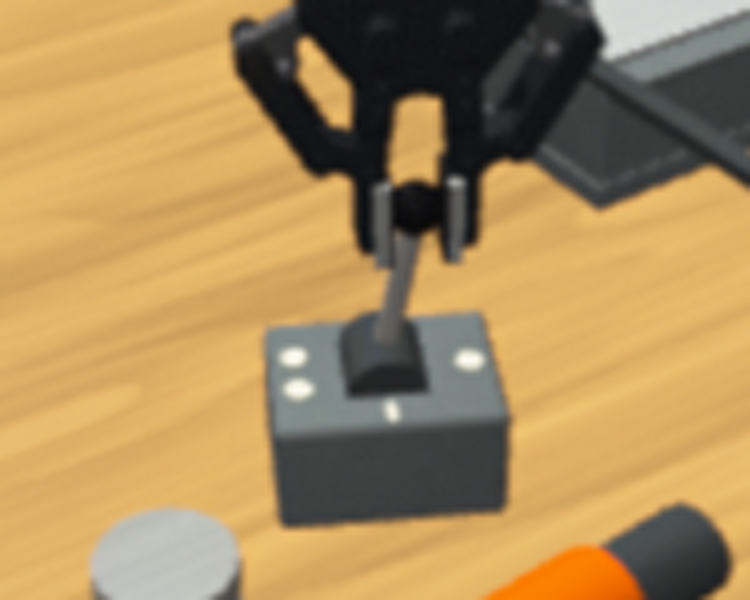

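step_arm(
  offset=[
    [-0.04, -0.01, 0],
    [-0.074, -0.014, 0],
    [-0.074, -0.014, 0],
    [-0.074, -0.014, 0],
    [-0.074, -0.014, 0],
    [-0.074, -0.014, 0],
  ],
  angular=[
    [0, 0, 0],
    [0, 0, 0],
    [0, 0, 0],
    [0, 0, 0],
    [0, 0, 0],
    [0, 0, 0],
  ],
  jaw=[-1, -1, -1, -1, -1, -1],
)

```text
clock: 51.75
ee_pos: [0.6489, -0.0099, 0.2797]
ee_rot: [0.6, -0.599, -0.377, 0.373]
wrist_force: [3.0, 5.7, 2.6]
grip_width: 0.0187
```

Run:
```python
from h import *
st();save("s32",get_image("scene"),(210,170,360,290),5)
```

```text
t 51.75 grasp [ 0.6494 -0.0091  0.1247] yaw 64.0 j [-0.02, 0.54, -0.03, 1.0, 0.01, 0.44] w 0.0187 F [3.0, 5.7, 2.6]
```

View pics/s32.png

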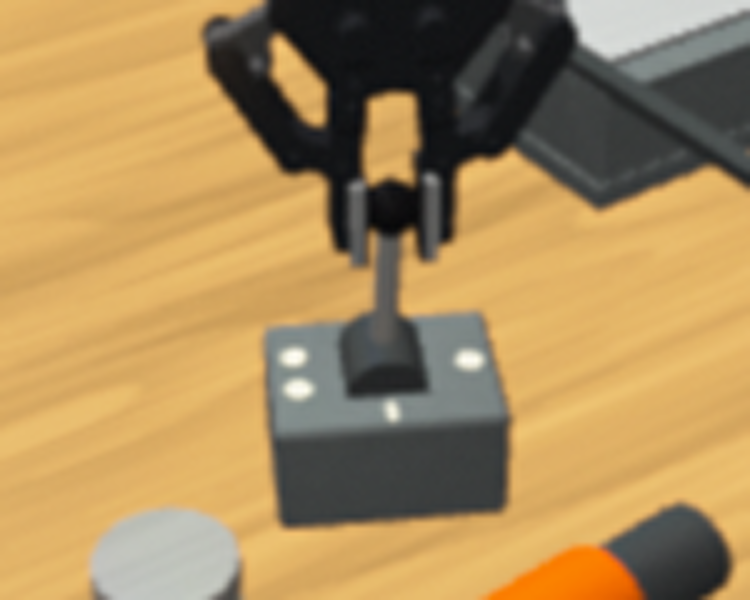

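step_arm(
  offset=[
    [-0.025, 0, 0],
    [-0.025, 0, 0],
    [-0.025, 0, 0],
    [-0.025, 0, 0],
  ],
  angular=[
    [0, 0, 0],
    [0, 0, 0],
    [0, 0, 0],
    [0, 0, 0],
  ],
  jaw=[-1, -1, -1, -1],
)

```text
clock: 52.2
ee_pos: [0.6471, -0.0134, 0.2805]
ee_rot: [0.6, -0.599, -0.377, 0.373]
wrist_force: [1.7, 6.7, 6.7]
grip_width: 0.0187
```

Run:
```python
from h import *
st();save("s33",get_image("scene"),(210,170,360,290),5)
```

```text
t 52.2 grasp [ 0.6478 -0.0128  0.1255] yaw 64.02 j [-0.02, 0.53, -0.04, 1.0, 0.0, 0.43] w 0.0187 F [1.7, 6.7, 6.7]
```

View pics/s33.png

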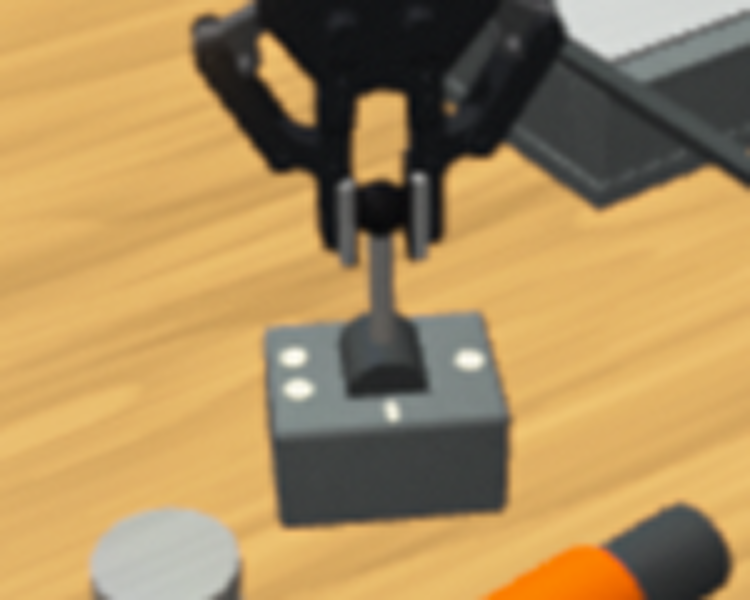

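step_arm(
  offset=[
    [0.01, 0, 0],
    [0.01, 0, 0],
    [0.01, 0, 0],
    [0.01, 0, 0],
    [0.01, 0, 0],
    [0.01, 0, 0],
    [0.01, 0, 0],
  ],
  angular=[
    [0, 0, 0],
    [0, 0, 0],
    [0, 0, 0],
    [0, 0, 0],
    [0, 0, 0],
    [0, 0, 0],
    [0, 0, 0],
  ],
  jaw=[-1, -0.4, 0, 0.3, 0.5, 0.5, 0.5],
)

```text
clock: 52.95
ee_pos: [0.6466, -0.0136, 0.2788]
ee_rot: [0.6, -0.6, -0.374, 0.375]
wrist_force: [0.3, -0.5, 1.0]
grip_width: 0.0637
```

step_arm(
  offset=[
    [0, -0.2, 0],
    [0, -0.5, 0],
    [0, -0.9, 0],
    [0, -0.9, 0],
    [0, -0.9, 0],
  ],
  angular=[
    [0, 0, 0],
    [0, 0, 0],
    [0, 0, 0],
    [0, 0, 0],
    [0, 0, 0],
  ],
  jaw=[0.5, 0.5, 0.5, 0.5, 0.5],
)

```text
clock: 53.45
ee_pos: [0.6474, -0.0135, 0.4171]
ee_rot: [-0.599, 0.601, 0.376, -0.373]
wrist_force: [-0.5, -0.1, -1.0]
grip_width: 0.0639
```

Run:
```python
from h import *
st()
s=ctrl.sense();im=get_image("wrist");save("w34",im,(180,110,380,260),4)
xb=np.array([np.cos(np.radians(64)),np.sin(np.radians(64)),0])
for a in(-.08,0,.08):
    p=np.array([.647,-.010,.055])+.07*(np.sin(a)*xb+np.cos(a)*np.array([0,0,1])); print("w",a,(proj("wrist",p,s)-[180,110])*4,"s",(proj("scene",p)-[235,190])*6)
im=get_image("scene");save("s34",im);save("s34c",im,(235,190,335,290),6)
```

```text
t 53.45 grasp [ 0.6484 -0.0135  0.2621] yaw 63.94 j [-0.02, 0.47, 0.22, 1.31, -0.0, 0.43] w 0.0639 F [-0.5, -0.1, -1.0]
w -0.08 [383.49071616 369.32484843] s [285.9310342  127.20894386]
w 0 [411.55062922 369.63553353] s [304.07886427 125.28221855]
w 0.08 [439.58684783 369.28432504] s [322.21316396 124.57044264]
```

View pics/w34.png

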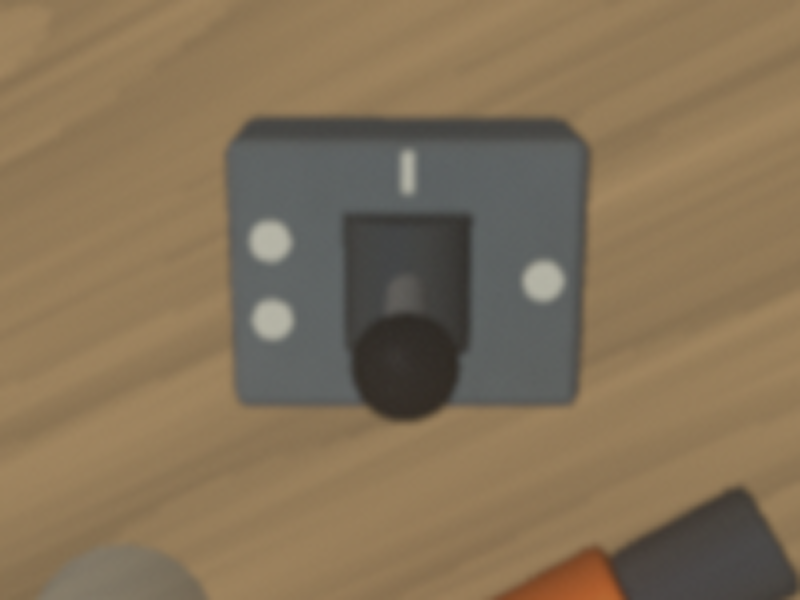

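View pics/s34c.png

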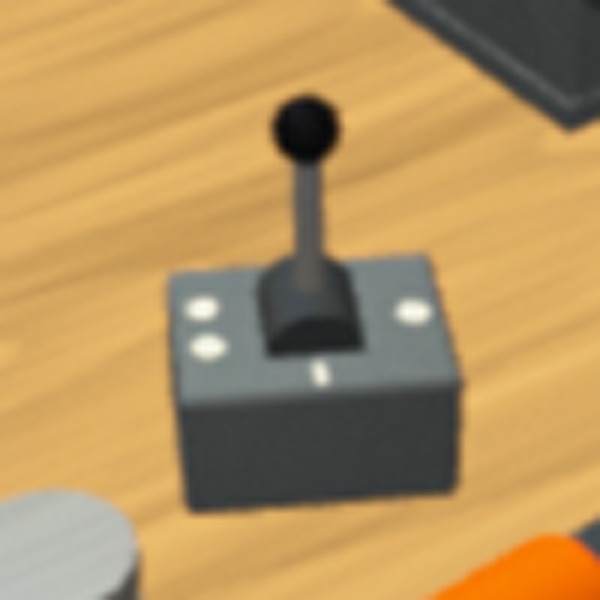

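View pics/s34.png

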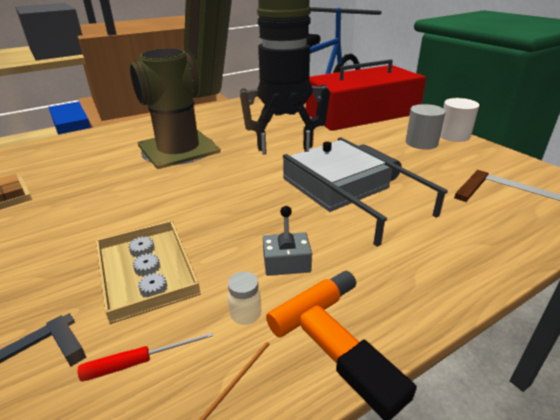

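step_arm(
  offset=[
    [0, 0, 0],
    [0, 0, 0],
    [0, 0, 0],
    [0, 0, 0],
    [0, 0, 0],
  ],
  angular=[
    [0, 0, 0],
    [0, 0, 0],
    [0, 0, 0],
    [0, 0, 0],
    [0, 0, 0],
  ],
  jaw=[0.5, 0.5, 0.5, 0.5, 0.5],
)

```text
clock: 54.05
ee_pos: [0.6467, -0.0134, 0.4137]
ee_rot: [0.6, -0.6, -0.374, 0.375]
wrist_force: [-0.3, 0.4, 0.3]
grip_width: 0.0639
```

Run:
```python
from h import *
st();print(ctrl.finish_job())
```

```text
t 54.05 grasp [ 0.6466 -0.0134  0.2587] yaw 63.94 j [-0.02, 0.47, 0.21, 1.31, 0.0, 0.43] w 0.0639 F [-0.3, 0.4, 0.3]
the job is handed in; nothing more can be done
None
```

I completed the sequence and handed the job in at 54 s; the system reported no verdict. I set the lever to off, put the three 18-tooth gears in the tray and the three 12-tooth gears in the tub, and slid the guard shut against its stop. Then I held the lever fully forward for about 3 s and set it back to off.

**Last checks:**
- **Lever:** it looks upright to within about 0.02 rad in both the wrist and scene pictures.
- **Guard:** its front edge was within about 2 mm of the expected shut position. It pressed back with about 13 N at the stop.
- **Gears:** the last scene picture shows the three 18-tooth gears flat in the tray. All three 12-tooth gears lay flat in the tub in the last picture before the guard closed over them.
- **Bystanders:** the jar, screwdriver and drill look unmoved, and the gripper is clear of everything.

**What went wrong on the way:**
- **Knocked gear:** one 18-tooth gear had been knocked about 35 mm aside before I reached it. I saw this in the wrist picture and picked it up at its new place with the gripper turned.
- **Lever throw:** my first throw to forward stopped short at about 0.3 rad, probably because a finger pressed on the lever's stem. I opened the jaws a little and pushed the lever the rest of the way, to about 0.42 rad.

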